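Hang the tin chute on its post and load it

TASK

Hang the blue chute on the post by the two keyholes in its back plate: pass both screw heads through the round holes, let it down all the way until the screws sit at the top of the narrow slots, and let go. Then put the black tin upright in the hanging chute and push it down the slope until it rests against the front stop. Leave the other tins, the glass jar, the blower and the glass cloche alone.

Things in the scene. Friction and masses are not known exactly. Their poses are not given: they have to be found in the camera images.
- chute_grip (a point): Centre of the loose blue plastic chute, where it is best gripped from above across its two upright side walls (45 mm apart over their outer faces, 37 inside; top edges level, 16 above this point, from x = -54 to +65). It lies midway between the walls, 30 mm above the underside. Axes: x along the chute from front stop to back plate, y across, z up.
- chute_seat (a point): Point on the rear face of the chute's back plate, midway between its two keyholes, 72 mm above the underside; axes as chute_grip. Meets screws when the chute hangs fully down. Keyholes at y = -19 and +19: round hole 19 diameter with its centre 16 below this point, and from it a slot 9 wide running up to 3 above this point.
- screws (a point): Point on the front face of the fixed grey mounting plate, midway between its two shoulder screws. Axes: x into the plate, level, y along the line of the screws, z up. Screws stand out along -x at y = -19 and +19 mm: shank 6 diameter, 6.6 long, then a round head 14 diameter, 4 thick. Height, place and yaw differ each time.
- black_tin_mid (a point): Centre, half-way up, of the loose black round tin (pale round label on its lid), 31 mm diameter, 25 high, 30 g, which stands upright on the bench; z up. It stands in any one of three places along the front of the bench, with the grey and the brass tin in the others.
- chute: The blue chute, 138 mm long, 0.15 to 0.25 kg; it stands level on the bench at the start. Origin at the centre of its underside, axes as chute_grip. Side walls 46 high. Back plate 76 wide, 90 high, 4 thick, its rear face at x = +69. In front of the plate an open trough 37 wide.
- carriage: The grey mounting plate (90 mm wide, from 78 below the screws to 22 above, 8 thick); origin and axes as screws. It is clamped to an aluminium post 30 x 30 behind it (top 204 above the bench, front face at x = +8) on a steel foot 12 thick that reaches 80 in front of the plate and 52 to either side.
- black_tin: The black tin; origin at the centre of its underside.
- grey_tin: Low silver-grey tin, 33 diameter x 18 high; a bystander. Origin at the centre of its underside.
- brass_tin: Brass-coloured tin, 36 diameter x 20 high; a bystander. Origin at the centre of its underside.
- jar: Clear glass jar with a ball-topped lid, 59 diameter x 58 high; a bystander. Origin at the centre of its underside.
- blower: Red rubber dust blower, 48 diameter x 108 high, standing upright; a bystander. Origin at the centre of its underside.
- cloche: Glass dust cloche, 79 diameter x 80 high, on a teal tray between the bath and the drawer cabinet; a bystander. Origin at the centre of its underside.
- chute_stop (a point): Where the black tin's centre comes to stand when it rests against the chute's front stop (a 4 mm wall across the low end, inner face at x = -65 of chute, top 20 above the underside); axes as chute_grip. 51 mm from chute_grip along -x, 6 lower.
- chute_floor (a point): Point on the trough's floor, midway along and across it, 22 mm above the chute's underside; axes as chute_grip. The floor is a plane that falls towards the front stop: 36 above the underside at x = +65, 8 at x = -65 (12 degrees). A tin set on it stays put until it is pushed.
- bay (a point): Fixed point on the bench at the mouth of the bay in which the post stands; world axes. Binders 318 mm high stand from 130 to its left (+y) on, the bath, 135 high with a lid knob to 155, from 130 to its right; both reach back from just behind its x. A drawer cabinet 300 high stands from 440 to its right on, its front in line with this point. The strip of bench before them is 155 deep.

How it is judged:
By the outcome, as a careful person would: the job done as asked, in the order asked, and still so for the second after the job is handed in, with the robot touching nothing.
It also fails if it takes over 72 s, if anything falls off the work surface, if the arm or the gripper's body presses on something with over 40 N, if the wrist force passes 120 N, or if a joint passes its speed limit or range.

ROBOT

A 6-joint arm with a two-finger parallel gripper is mounted at the origin on a cart in front of the work surface, level with it; the furniture and walls round the work are solid. World frame = base frame: x ahead of the robot, y to its left, z up, the work surface at z = 0. Lengths are in mm, angles in degrees, forces in N, time in s.
With the tool pointing down it reaches from about 325 to 775 mm from the base axis. Payload 5.5 kg.
Tool frame: the origin (TCP) lies at the very end of the fingers, on their centre line; the grasp point (between the pads) lies 19 mm behind it; z points along the fingers, y is the direction in which the jaws open and shut (so a half turn about z gives the same grasp; the last joint's range is limited). The gripper opens to 85 mm and grips with 20 to 120 N. Pads are 22 mm wide; open, the fingers measure 114 mm over their backs; the gripper's body (76 mm by 85 mm) begins 54 mm behind the grasp point. The pads swing forward as they close: fully open they stand 13 mm farther back than shut.
Start: joints at [-71.488, 5.22, 70.514, -0, 104.267, -3.249], TCP at [222.441, -557.258, 205.675] pointing down, gripper open.
Joint ranges: [-164.24, 164.24], [-49.07, 125.15], [9.68, 141.18], [-86.29, 266.29], [3.28, 154.24], [-151.56, 151.56]. Speed limits (degrees/s): [147.25, 147.25, 172.46, 180, 180, 180].

INTERFACE

Orientations are given as [roll, pitch, yaw] about the fixed x, y, z axes, in that order (R = Rz(yaw) Ry(pitch) Rx(roll)).
In Python, from bench import state, camera, camera_model, close_job gives the robot as it stands.
- The arm moves only by the shell command python3 -m inch 'ROWS' [FORCE]. ROWS is JSON, a list of rows, each a list of 5 numbers: the opening, from 0 (shut) to 1 (fully open), then the shift along the tool's x, y, z in cm, then the turn about the tool's z in rad. In form: [[hand, tx, ty, tz, twist], ...]. A call has exactly 8 rows; each row shifts and turns the commanded pose from where the row before left it, along the tool's axes as they then stand; what a row does not reach is not made up. A row lasts 1/12 s, in which the tool goes at most 41.7 mm and 7.16 degrees, less where a joint would pass 70% of its speed; a pose out of reach is approached as far as the arm can. A call with a gripper value outside its range is refused whole. The fingers move at their own pace and stop on an object; FORCE is the grip in N (left out, the last holds). Time passes only in rows, so rows that do not move let the fingers close, or fill a call up. It gives the time, the measured TCP pose, the force and the opening at its end, in the units of the state.
- state(): the state, without advancing time (a new reading comes with each control period).
- camera(name): name is "scene" or "top"; returns the picture (420x560x3 uint8, blue, green, red); there is no depth.
- camera_model(name): a dict with "fx", "fy", "cx", "cy" (pixels), "view" (4x4, takes a point from world to camera coordinates). Camera axes: x right, y down, z forward; pixel columns grow to the right and rows downward; lengths in mm; the calibration is good to about 2 mm. A picture is of the moment at which its call begins. camera_model takes no time and is no camera call.
- close_job(): hands the job in, once; it reports no verdict.
The state is a dict: "t": time; "qpos": joint angles; "joint_vel": joint speeds; "effort": joint torques, N m; "tool_pos": TCP position; "eef_rot": TCP orientation; "contact_force": force on the tool from outside, world axes, zero at the start; "moment": the same for the moment, N m; "width": opening from 0.0 (shut) to 1.0 (fully open).
Only numpy, scipy, OpenCV 4.12 (cv2) and the standard library are available. Lean on these libraries where they do the work, as an engineer would, in place of code of your own. Each camera call takes 0.05 s, during which the arm holds its last target.

## Working session

There is one attempt and no reset: what is moved stays moved. The work goes in short steps, Python scripts to look and compute and a shell command to move; the robot and the scene stay as the last step left them, time stands still between calls to the robot, and variables do not carry over. Pictures are saved under pics/ and viewed, and the job is handed in when it is done.

```bash
ls; mkdir -p pics
python3 - <<'E'
from bench import *
import cv2
print(state())
for n in("scene","top"):
    cv2.imwrite(f"pics/{n}0.png",camera(n)); print(n,camera_model(n))
E
```

```text
pics
{'t': 0.0, 'qpos': array([-7.14889006e+01,  5.26147851e+00,  7.05836450e+01,  1.02394580e-03,
        1.04266604e+02, -3.24727428e+00]), 'joint_vel': array([ 0.0268886 ,  0.03100979, -0.04499926, -0.06595275, -0.02838585,
        0.086447  ]), 'effort': array([-2.62517256e-03, -4.58739173e+01, -4.18021560e+01, -1.50983437e-04,
        1.18753180e-02, -4.38160569e-06]), 'tool_pos': array([ 222.32492574, -556.92111369,  204.55055282]), 'eef_rot': array([-1.79888508e+02, -7.32010223e-03,  2.17586180e+01]), 'contact_force': array([ 0.45885724, -0.01486363,  0.06133397]), 'moment': array([-0.03543661,  0.00566659,  0.01980323]), 'width': 1.0025510605979873}
scene {'fx': 523.7304821602906, 'fy': 523.7304821602906, 'cx': 276.02040349034496, 'cy': 208.89649934569795, 'view': array([[ 6.39988961e-01, -7.68059416e-01,  2.23352372e-02,
        -4.46147348e+02],
       [-4.08656898e-01, -3.64843415e-01, -8.36593583e-01,
         2.91199886e+02],
       [ 6.50702443e-01,  5.26283209e-01, -5.47368536e-01,
         1.15058971e+03],
       [ 0.00000000e+00,  0.00000000e+00,  0.00000000e+00,
         1.00000000e+00]])}
top {'fx': 546.9919798056607, 'fy': 546.9919798056607, 'cx': 286.4003930324183, 'cy': 210.16829224160952, 'view': array([[-4.38948140e-01, -8.98487374e-01,  6.70587629e-03,
         1.59143387e+02],
       [-8.40548097e-01,  4.07982328e-01, -3.56411724e-01,
         5.38497006e+02],
       [ 3.17495555e-01, -1.62082875e-01, -9.34304936e-01,
         1.81625441e+03],
       [ 0.00000000e+00,  0.00000000e+00,  0.00000000e+00,
         1.00000000e+00]])}
```

View pics/scene0.png

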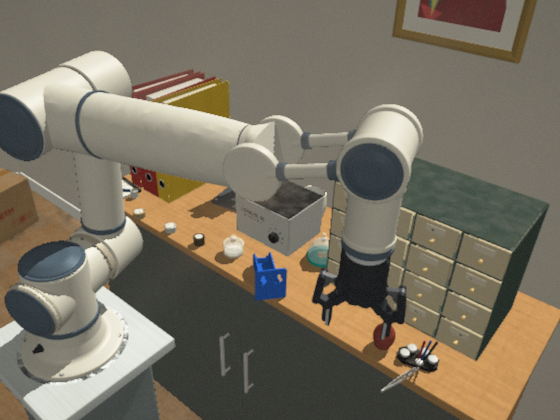

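View pics/top0.png

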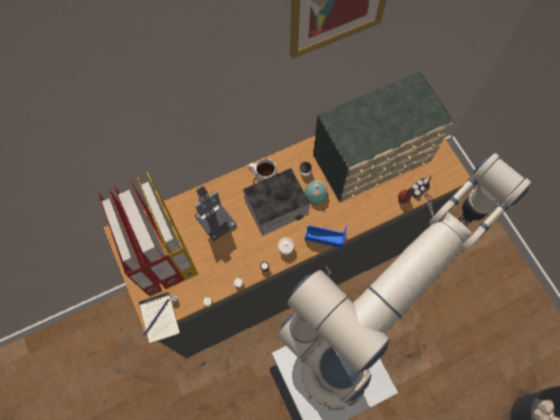

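```bash
cat > h.py <<'E'
from bench import *
import cv2, numpy as np
def ray(n,u,v):
    m=camera_model(n);V=m['view'];R=V[:3,:3];t=V[:3,3]
    return -R.T@t, R.T@np.array([(u-m['cx'])/m['fx'],(v-m['cy'])/m['fy'],1])
def onz(n,u,v,z):
    c,d=ray(n,u,v); return c+d*(z-c[2])/d[2]
def proj(n,p):
    m=camera_model(n);q=m['view'][:3,:3]@np.asarray(p,float)+m['view'][:3,3]
    return np.array([m['fx']*q[0]/q[2]+m['cx'],m['fy']*q[1]/q[2]+m['cy']])
def tri(a,b,n1="scene",n2="top"):
    A=[];B=[]
    P=[]
    for n,(u,v) in((n1,a),(n2,b)):
        c,d=ray(n,u,v);d=d/np.linalg.norm(d);M=np.eye(3)-np.outer(d,d);A.append(M);B.append(M@c)
    p=np.linalg.lstsq(np.vstack(A),np.hstack(B),rcond=None)[0]
    return p, proj(n1,p)-a, proj(n2,p)-b
def crop(img,u0,v0,w,h,s,fn):
    c=img[v0:v0+h,u0:u0+w]; cv2.imwrite(fn,cv2.resize(c,None,fx=s,fy=s,interpolation=cv2.INTER_CUBIC))
E
python3 - <<'E'
from h import *
s=cv2.imread('pics/scene0.png');t=cv2.imread('pics/top0.png')
a=cv2.resize(s[230:310,230:330],None,fx=7,fy=7,interpolation=cv2.INTER_CUBIC)
cv2.imwrite('pics/c1.png',a)
crop(t,180,170,180,110,4.4,'pics/c2.png')
crop(s,120,170,180,100,4.4,'pics/c3.png')
crop(t,130,220,180,100,4.4,'pics/c4.png')
E
```

```text
(no output)
```

View pics/c1.png

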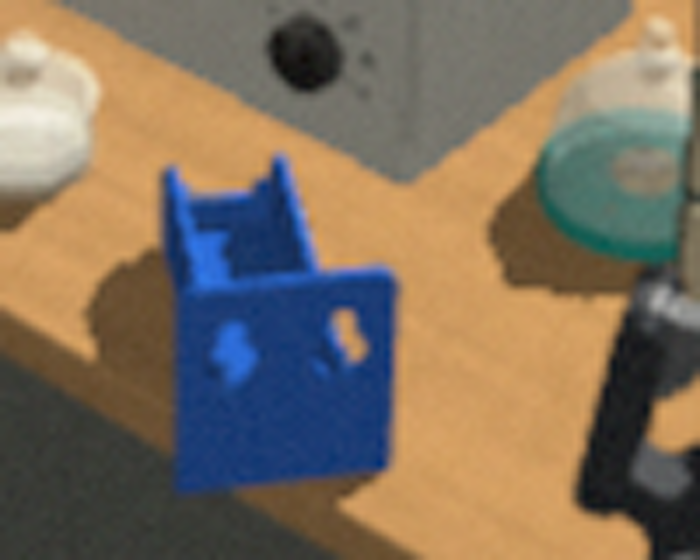

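View pics/c2.png

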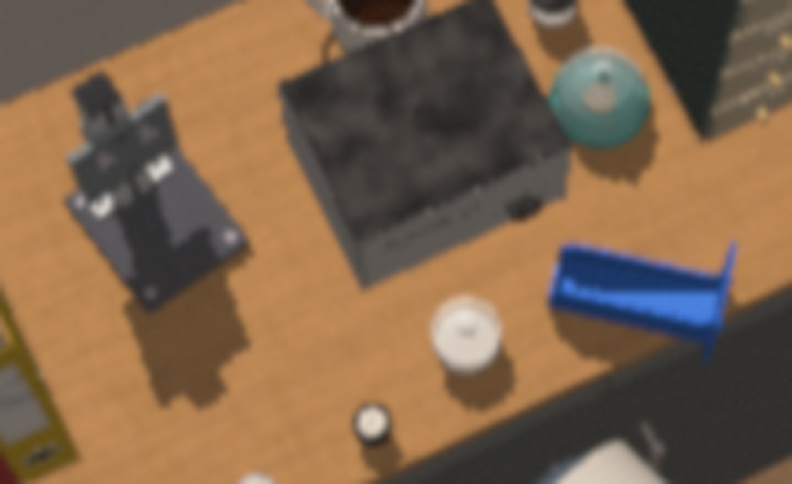

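View pics/c3.png

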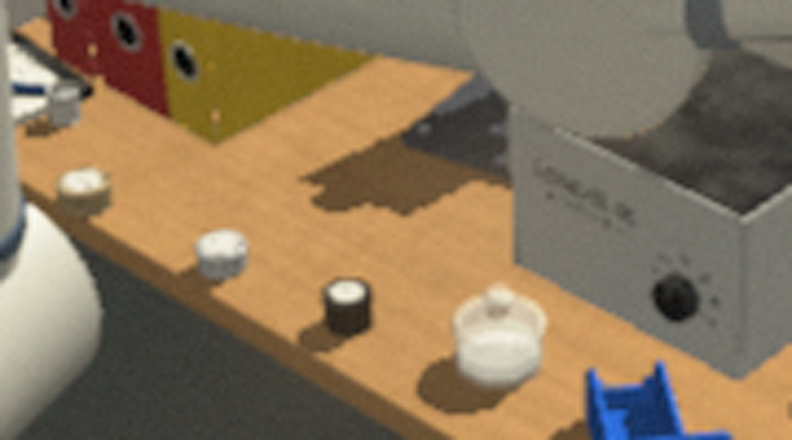

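View pics/c4.png

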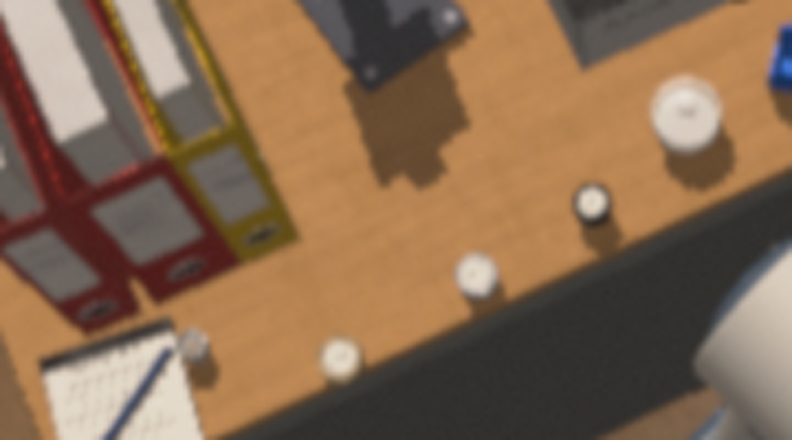

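Run:
```python
from h import *
S=lambda x,y:np.array([230+x/7-.5,230+y/7-.5]); T=lambda x,y:np.array([180+x/4.4-.5,170+y/4.4-.5])
np.set_printoptions(precision=1,suppress=True)
for n,a,b in(("plate top L",S(178,285),T(710,353)),("plate top R",S(393,270),T(734,246)),("wallfront L",S(170,165),T(553,300)),("wall front R",S(280,155),T(567,247))):
    print(n,*tri(a,b))
for n,q,z in(("BR",S(386,470),0),("BL",S(180,492),0),("TL",S(178,285),90),("TR",S(393,270),90)): print(n,onz("scene",*q,z))
for n,q,z in(("TL",T(710,353),90),("TR",T(734,246),90),("fL",T(553,300),46),("fR",T(567,247),46)): print(n,onz("top",*q,z))
for n,q in(("screw",T(103,205)),("screw",T(160,167)),("pl",T(70,158)),("pr",T(165,98)),("post",T(97,78))):
    print(n,*[onz("top",*q,z) for z in(100,130,160,204)])
```

```text
plate top L [ 354.9 -205.3   87.7] [-4.3  1.8] [ 0.4 -3.1]
plate top R [ 416.4 -258.5   89.4] [-0.8  0.3] [ 0.1 -0.6]
wallfront L [ 455.1 -119.8   38.5] [-1.6  0.7] [ 0.2 -1.3]
wall front R [ 487.9 -148.7   40.2] [-0.7  0.3] [ 0.1 -0.5]
BR [ 417.9 -260.2    0. ]
BL [ 362.  -213.3   -0. ]
TL [ 364.3 -210.3   90. ]
TR [ 418.1 -259.5   90. ]
TL [ 345.  -198.4   90. ]
TR [ 414.6 -257.    90. ]
fL [ 449.1 -115.9   46. ]
fR [ 484.5 -146.4   46. ]
screw [660.4 178.6 100. ] [648.4 179.3 130. ] [636.4 179.9 160. ] [618.9 180.9 204. ]
screw [670.4 125.3 100. ] [658.2 126.8 130. ] [646.  128.4 160. ] [628.2 130.6 204. ]
pl [708.7 186.7 100. ] [695.9 187.2 130. ] [683.1 187.7 160. ] [664.3 188.5 204. ]
pr [723.3  98.  100. ] [710.2 100.  130. ] [697.2 102.  160. ] [678.1 104.9 204. ]
post [763.3 140.3 100. ] [749.6 141.6 130. ] [735.9 142.9 160. ] [715.7 144.8 204. ]
```

```bash
python3 -m inch '[[1,0,0,0,-0.12],[1,0,0,0,-0.12],[1,0,0,0,-0.12],[1,0,0,0,-0.12],[1,3,-0.6,0,0],[1,3.5,-0.8,0,0],[1,3.5,-0.8,0,0],[1,3.5,-0.8,0,0]]' 60; python3 -m inch '[[1,3.5,-0.8,0,0],[1,3.5,-0.8,0,0],[1,3.5,-0.8,0,0],[1,3.5,-0.8,0,0],[1,3.5,-0.8,0,0],[1,3.5,-0.8,0,0],[1,3.0,-0.8,0,0],[1,2,-0.4,0,0]]'
python3 - <<'E'
from h import *
print(state()['qpos'])
for n in("scene","top"):
    cv2.imwrite(f"pics/{n}1.png",camera(n))
E
```

```text
t: 0.77
tool_pos: [288.0, -434.0, 204.8]
eef_rot: [-179.9, -0.0, 49.2]
contact_force: [0.3, 0.2, 0.7]
width: 0.998
t: 1.43
tool_pos: [412.7, -196.5, 205.4]
eef_rot: [-180.0, -0.0, 49.4]
contact_force: [-0.5, -0.6, -0.8]
width: 1.004
[-2.97643995e+01 -1.68335721e+01  9.11267687e+01  4.89460819e-02
  1.05729923e+02  1.08693840e+01]
```

View pics/scene1.png

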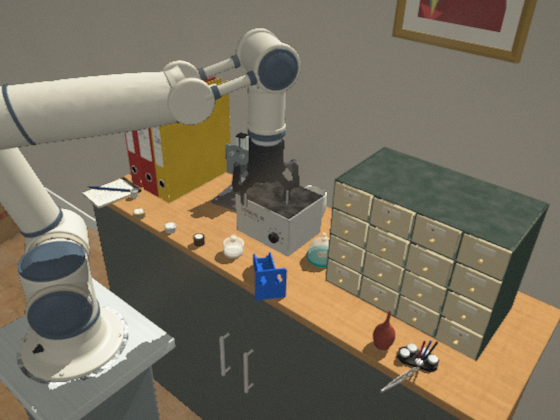

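View pics/top1.png

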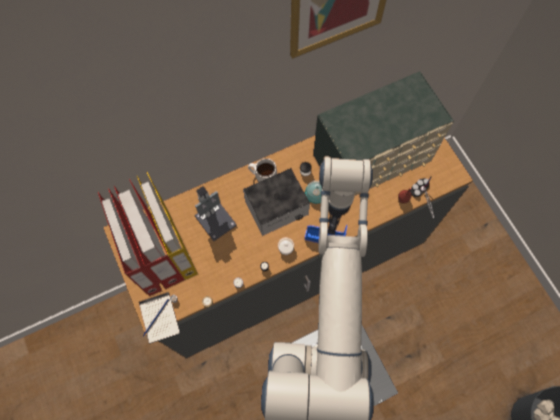

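Run:
```python
from h import *
t=cv2.imread('pics/top0.png');s=cv2.imread('pics/scene0.png')
a=cv2.resize(t[215:260,295:355],None,fx=12,fy=12,interpolation=cv2.INTER_CUBIC);cv2.imwrite('pics/d1.png',a)
a=cv2.resize(s[245:305,245:300],None,fx=10,fy=10,interpolation=cv2.INTER_CUBIC);cv2.imwrite('pics/d2.png',a)
a=cv2.resize(t[180:245,185:245],None,fx=9,fy=9,interpolation=cv2.INTER_CUBIC);cv2.imwrite('pics/d3.png',a)
```

```text
(no output)
```

View pics/d1.png

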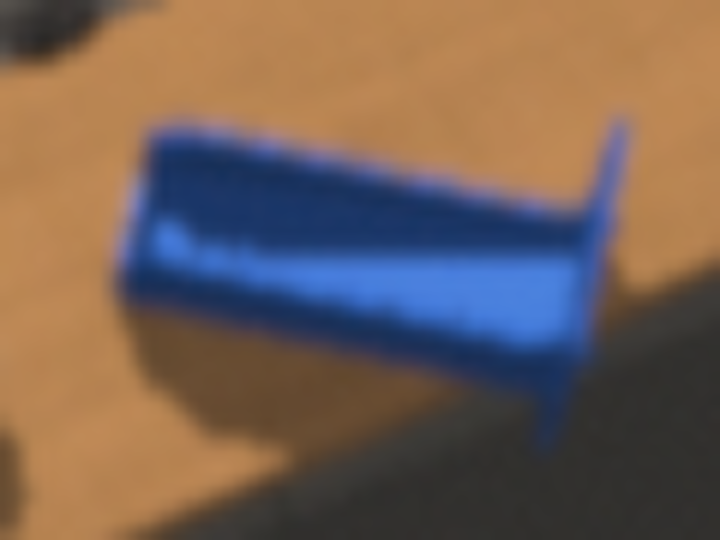

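View pics/d2.png

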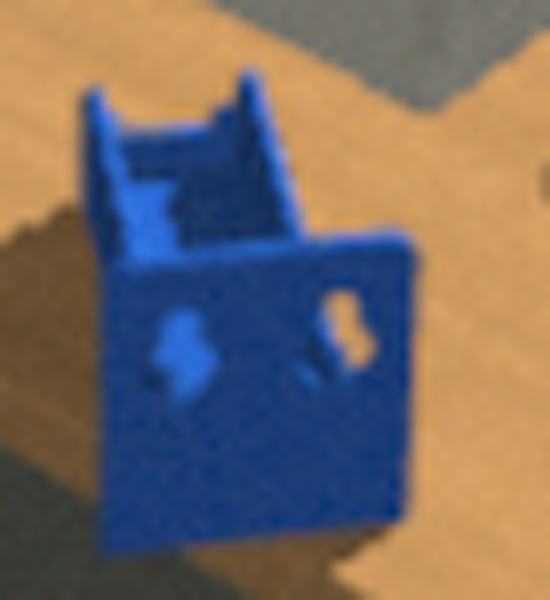

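View pics/d3.png

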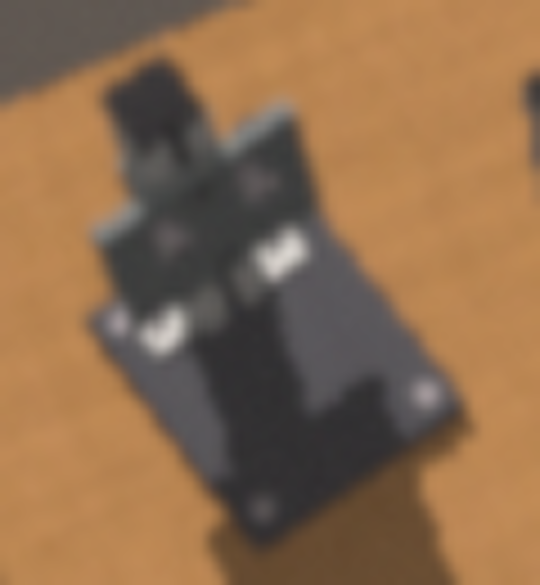

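Run:
```python
from h import *
np.set_printoptions(precision=1,suppress=True)
T=lambda x,y:(295+x/12-.5,215+y/12-.5); S=lambda x,y:(245+x/10-.5,245+y/10-.5)
A,B,C,D=[onz("top",*T(*q),46) for q in((200,130),(560,205),(160,305),(520,382))]
for a,b in((A,B),(C,D)): print(a,b,np.degrees(np.arctan2(*(b-a)[[1,0]])))
for q,z in(((105,265),90),((412,238),90),((405,520),0),((105,552),0),((93,90),46),((250,72),46),((118,132),20),((230,122),20)):
    print(q,onz("scene",*S(*q),z))
print("R plate top", onz("top",*T(625,115),90), onz("top",*T(547,450),0))
x=np.array([np.cos(np.radians(-130)),np.sin(np.radians(-130)),0]);y=np.array([-x[1],x[0],0])
for g in((434,-182,0),):
  for p in(A,B,C,D): print((p-g)@x,(p-g)@y)
```

```text
[ 481.1 -155.9   46. ] [ 413.6 -241.2   46. ] -128.39063778664683
[ 437.6 -120.6   46. ] [ 370.4 -204.8   46. ] -128.59553705204684
(105, 265) [ 362.3 -212.3   90. ]
(412, 238) [ 417.5 -260.1   90. ]
(405, 520) [ 418.8 -260.6   -0. ]
(105, 552) [ 361.9 -212.7   -0. ]
(93, 90) [ 451.6 -128.6   46. ]
(250, 72) [ 484.1 -154.1   46. ]
(118, 132) [ 467.3 -123.3   20. ]
(230, 122) [ 490.  -142.7   20. ]
R plate top [ 418.5 -260.2   90. ] [ 358.7 -212.7    0. ]
-50.270837979200856 19.316011599401637
58.46298196462989 22.371003407095717
-49.385060198836314 -36.70106382716992
58.388973418526064 -34.05872329177561
```

```bash
python3 -m inch '[[1,1.2,0.4,0,-0.02],[1,1.2,0.3,0,0],[1,0,0,3.2,0],[1,0,0,3.5,0],[1,0,0,3.5,0],[1,0,0,3.2,0],[1,0,0,2.5,0],[1,0,0,0,0]]'
python3 - <<'E'
from h import *
for n in("scene","top"):
    cv2.imwrite(f"pics/{n}2.png",camera(n))
s=cv2.imread('pics/scene2.png')
crop(s,210,120,110,180,3.3,'pics/e1.png')
a=cv2.resize(s[130:210,210:270],None,fx=7,fy=7,interpolation=cv2.INTER_CUBIC);cv2.imwrite('pics/e2.png',a)
E
```

```text
t: 2.2
tool_pos: [429.6, -184.0, 39.9]
eef_rot: [-179.4, 0.1, 50.3]
contact_force: [-0.2, -0.1, -0.5]
width: 1.003
```

View pics/e1.png

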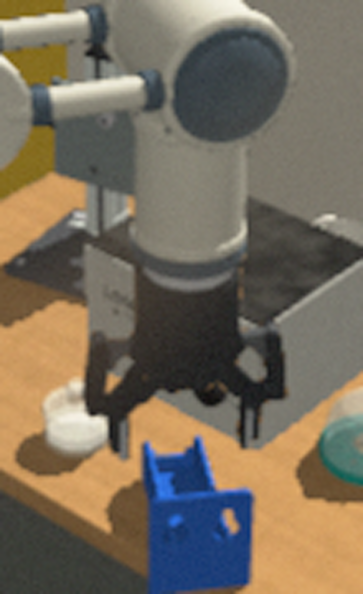

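View pics/e2.png

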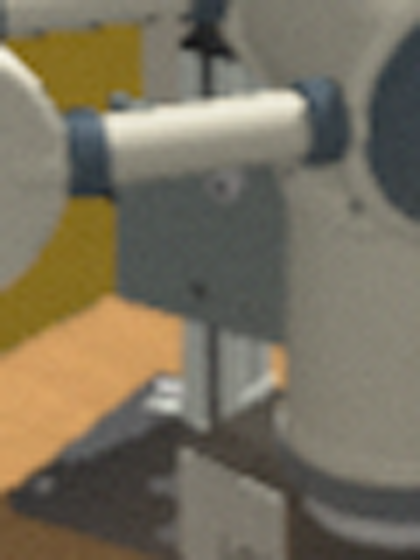

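Run:
```python
from h import *
st=state();print(st['tool_pos'],st['eef_rot'])
for n in("scene","top"):
  print(n,proj(n,st['tool_pos']),proj(n,(433,-182,30)),proj(n,(433,-182,0)))
  cv2.imwrite(f"pics/{n}3.png",camera(n))
s=cv2.imread('pics/scene3.png');t=cv2.imread('pics/top3.png')
a=cv2.resize(s[190:310,220:320],None,fx=5,fy=5,interpolation=cv2.INTER_CUBIC)
b=cv2.resize(t[190:270,290:360],None,fx=6,fy=6,interpolation=cv2.INTER_CUBIC)
cv2.imwrite('pics/f1.png',a);cv2.imwrite('pics/f2.png',b)
```

```text
[ 432.55709578 -185.52563269   46.32284431] [-1.79882631e+02  2.26238980e-02  5.03586842e+01]
scene [265.70381735 266.25486089] [264.68392296 270.60890515] [264.56064206 279.68526609]
top [324.81660537 233.48440927] [323.55419853 235.23350279] [322.9736144  237.82829844]
```

View pics/f1.png

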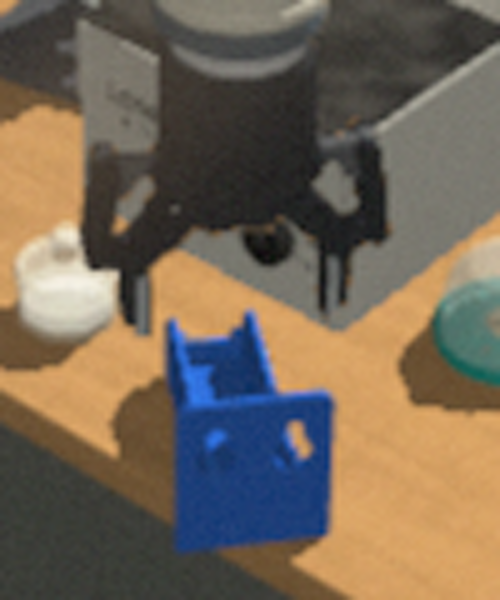

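View pics/f2.png

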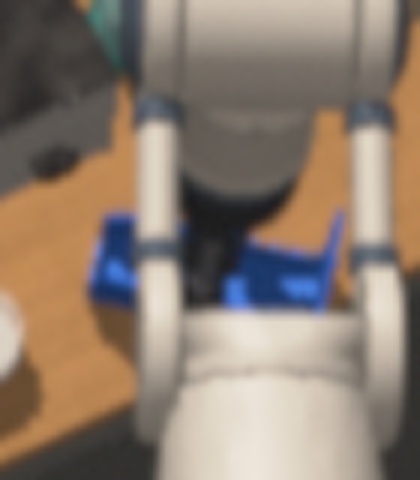

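Run:
```python
from h import *
for p in((222.4,-557.2,205),(222.4,-557.2,218),(412.7,-196.5,205),(412.7,-196.5,218),(432.6,-185.5,46),(432.6,-185.5,59)):
  print(p,proj("scene",p),proj("top",p))
s=cv2.imread('pics/scene0.png')
a=cv2.resize(s[240:370,290:420],None,fx=4,fy=4,interpolation=cv2.INTER_CUBIC)
s=cv2.imread('pics/scene1.png')
b=cv2.resize(s[110:240,200:330],None,fx=4,fy=4,interpolation=cv2.INTER_CUBIC)
cv2.imwrite('pics/g1.png',np.hstack([a,b])[:, :])
```

```text
(222.4, -557.2, 205) [351.78435617 345.50346555] [459.02599999 225.84212744]
(222.4, -557.2, 218) [352.56736596 340.15205221] [460.23512872 224.52042831]
(412.7, -196.5, 205) [264.4790558  218.79104685] [334.10975341 221.90917147]
(412.7, -196.5, 218) [264.5375178  214.08896832] [334.46299286 220.56202302]
(432.6, -185.5, 46) [265.70576007 266.34259041] [324.7980375  233.50588629]
(432.6, -185.5, 59) [265.76617687 262.28229331] [325.06459135 232.33871176]
```

View pics/g1.png

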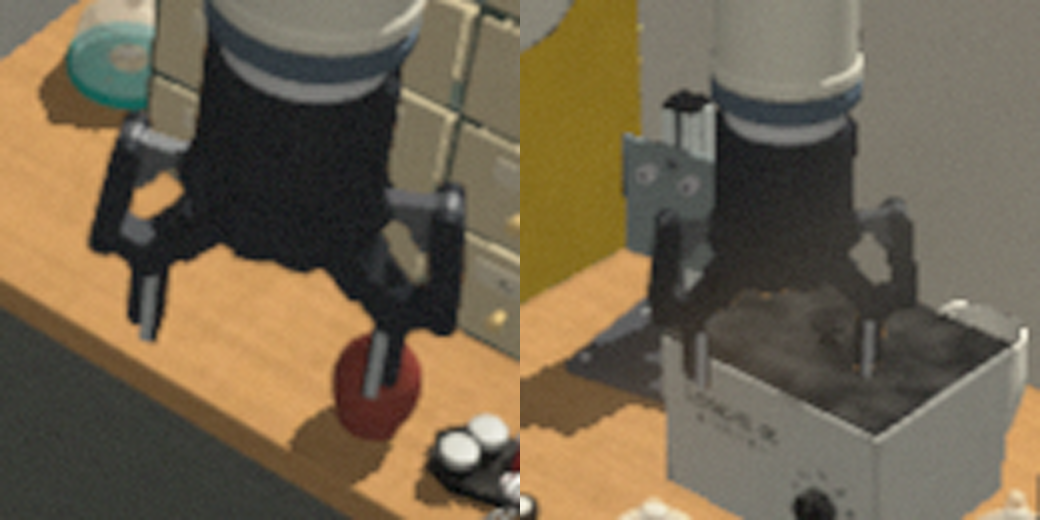

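```bash
python3 -m inch '[[1,0.3,-0.2,0,0],[1,0,0,1,0],[1,0,0,1,0],[1,0,0,1,0],[1,0,0,0.5,0],[1,0,0,0,0],[1,0,0,0,0],[1,0,0,0,0]]'
python3 - <<'E'
from h import *
for n in("scene",):
  cv2.imwrite(f"pics/{n}4.png",camera(n))
s=cv2.imread('pics/scene4.png')
a=cv2.resize(s[200:310,220:320],None,fx=5,fy=5,interpolation=cv2.INTER_CUBIC)
b=cv2.resize(s[110:210,180:270],None,fx=5,fy=5,interpolation=cv2.INTER_CUBIC)
cv2.imwrite('pics/h1.png',a);cv2.imwrite('pics/h2.png',b)
E
```

```text
t: 3.07
tool_pos: [433.3, -181.9, 11.8]
eef_rot: [180.0, -0.0, 50.4]
contact_force: [-1.3, 0.3, 0.5]
width: 0.995
```

View pics/h1.png

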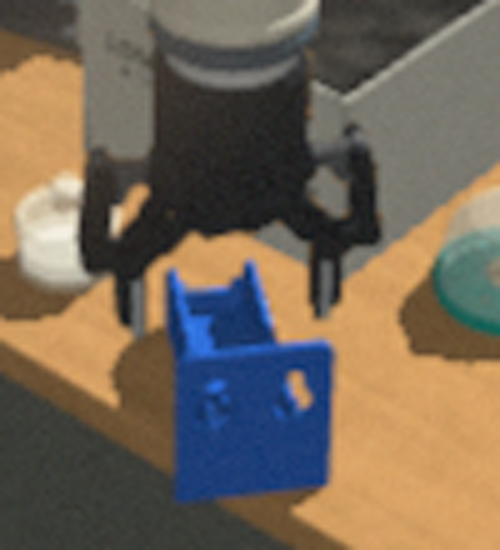

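View pics/h2.png

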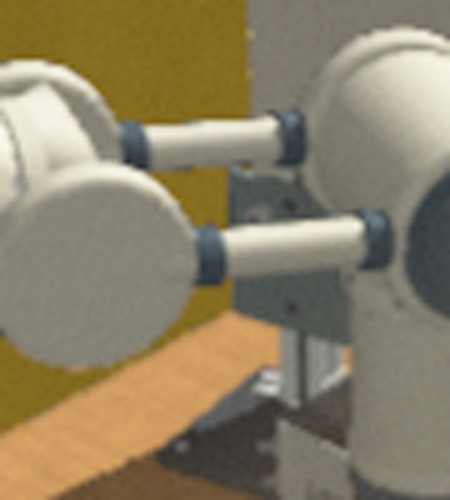

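```bash
python3 -m inch '[[0.5,0,0,0,0],[0.5,0,0,0,0],[0.3,0,0,0,0],[0.3,0,0,0,0],[0.3,0,0,0,0],[0.3,0,0,0,0],[0.3,0,0,0,0],[0.3,0,0,0,0]]' 50
python3 - <<'E'
from h import *
for n in("scene",):
  cv2.imwrite(f"pics/{n}5.png",camera(n))
s=cv2.imread('pics/scene5.png')
a=cv2.resize(s[200:310,220:320],None,fx=5,fy=5,interpolation=cv2.INTER_CUBIC)
cv2.imwrite('pics/i1.png',a)
E
```

```text
t: 3.78
tool_pos: [433.7, -182.0, 12.4]
eef_rot: [179.9, -0.0, 50.4]
contact_force: [0.2, -0.3, 5.3]
width: 0.504
```

View pics/i1.png

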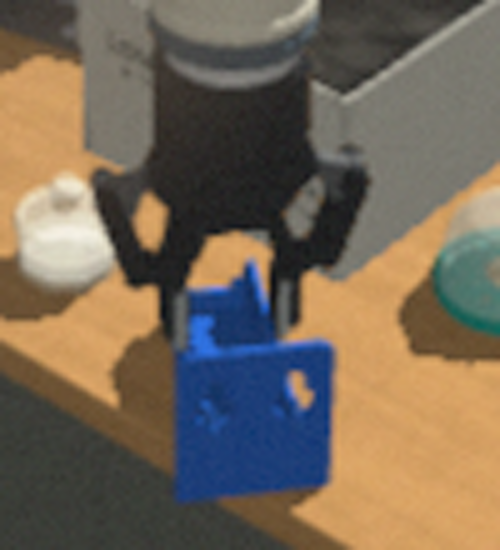

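```bash
python3 -m inch '[[0.3,0,0,-1,0],[0.3,0,0,-2,0],[0.3,0,0,-3,0],[0.3,0,0,-3,0],[0.3,0,0,-3,0],[0.3,0,0,-3,0],[0.3,0,0,-3,0],[0.3,0,0,-2,0]]' 60
python3 - <<'E'
from h import *
np.set_printoptions(precision=1,suppress=True)
print(*tri((231.3,153.2),(203.2,205.9)));print(*tri((241.5,155.7),(213.1,200.05)))
for n in("scene",'top'):
  cv2.imwrite(f"pics/{n}6.png",camera(n))
s=cv2.imread('pics/scene6.png')
a=cv2.resize(s[110:300,180:340],None,fx=3,fy=3,interpolation=cv2.INTER_CUBIC)
cv2.imwrite('pics/j1.png',a)
s=cv2.imread('pics/scene1.png');
a=cv2.resize(s[120:210,215:260],None,fx=8,fy=8,interpolation=cv2.INTER_CUBIC)[:580]
cv2.imwrite('pics/j2.png',a)
E
```

```text
t: 4.5
tool_pos: [433.2, -181.9, 214.6]
eef_rot: [179.9, -0.0, 50.4]
contact_force: [0.8, 0.3, -0.6]
width: 0.502
[675.1 164.  149.2] [-0.2  0.1] [ 0.  -0.2]
[678.8 125.2 152.7] [-0.2  0.1] [ 0.  -0.2]
```

View pics/j1.png

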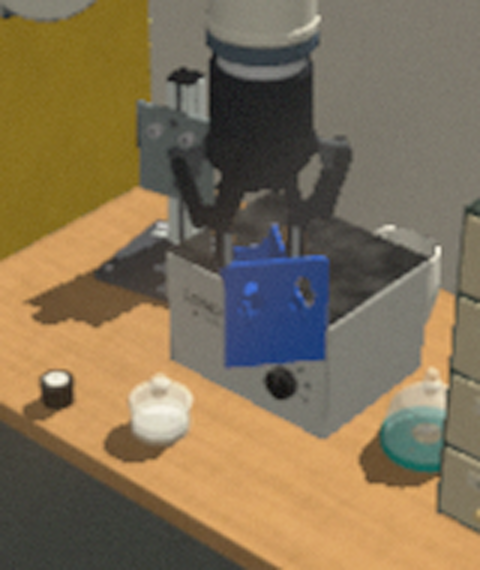

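View pics/j2.png

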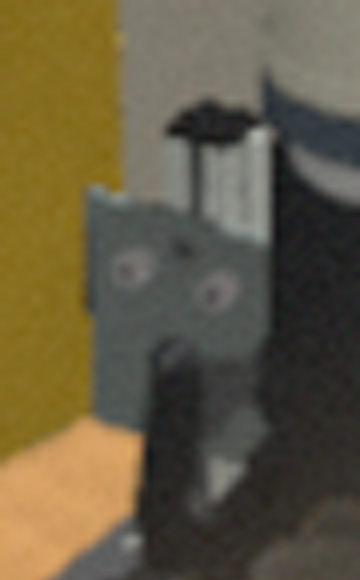

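```bash
python3 -m inch '[[0.3,2,-0.8,0,0],[0.3,3.85,-1.45,0,0],[0.3,3.85,-1.45,0,0],[0.3,3.85,-1.45,0,0],[0.3,3.85,-1.45,0,0],[0.3,3.85,-1.45,0,0],[0.3,3.85,-1.45,0,0],[0.3,3,-1.1,0,0]]'
python3 -m inch '[[0.3,1,-0.4,0,-0.1],[0.3,0,0,0,-0.12],[0.3,0,0,0,-0.12],[0.3,0,0,0,-0.12],[0.3,0,0,0,-0.12],[0.3,0,0,0,-0.12],[0.3,0,0,0,-0.12],[0.3,0,0,0,-0.12]]'
python3 -m inch '[[0.3,0,0,0,-0.12],[0.3,0,0,0,-0.12],[0.3,0,0,0,-0.12],[0.3,0,0,0,-0.12],[0.3,0,0,0,-0.12],[0.3,0,0,0,-0.12],[0.3,0,0,0,-0.12],[0.3,0,0,0,-0.12]]'
python3 -m inch '[[0.3,0,0,0,-0.12],[0.3,0,0,0,-0.12],[0.3,0,0,0,-0.12],[0.3,0,0,0,-0.12],[0.3,0,0,0,0],[0.3,0,0,0,0],[0.3,0,0,0,0],[0.3,0,0,0,0]]'
python3 - <<'E'
from h import *
print(state()['qpos'])
for n in("scene",'top'):
  cv2.imwrite(f"pics/{n}7.png",camera(n))
s=cv2.imread('pics/scene7.png');t=cv2.imread('pics/top7.png')
cv2.imwrite('pics/k1.png',cv2.resize(s[90:240,150:310],None,fx=3.5,fy=3.5,interpolation=cv2.INTER_CUBIC))
cv2.imwrite('pics/k2.png',cv2.resize(t[170:290,170:290],None,fx=4,fy=4,interpolation=cv2.INTER_CUBIC))
E
```

```text
t: 5.27
tool_pos: [530.1, 105.3, 209.0]
eef_rot: [-179.8, 0.1, 50.5]
contact_force: [0.3, 0.1, -1.4]
width: 0.501
t: 5.93
tool_pos: [533.0, 112.4, 209.0]
eef_rot: [-179.8, -0.0, 104.6]
contact_force: [-0.1, 0.0, -1.5]
width: 0.504
t: 6.6
tool_pos: [533.0, 112.4, 209.0]
eef_rot: [-179.9, -0.2, 159.6]
contact_force: [0.4, 0.5, -2.1]
width: 0.505
t: 7.27
tool_pos: [533.7, 112.5, 211.0]
eef_rot: [-180.0, -0.1, -173.4]
contact_force: [0.3, -0.1, -2.3]
width: 0.501
[ 8.32915138e+00 -3.08442573e+00  7.83827422e+01 -4.23855175e-04
  1.04768719e+02 -8.83049361e+01]
```

View pics/k1.png

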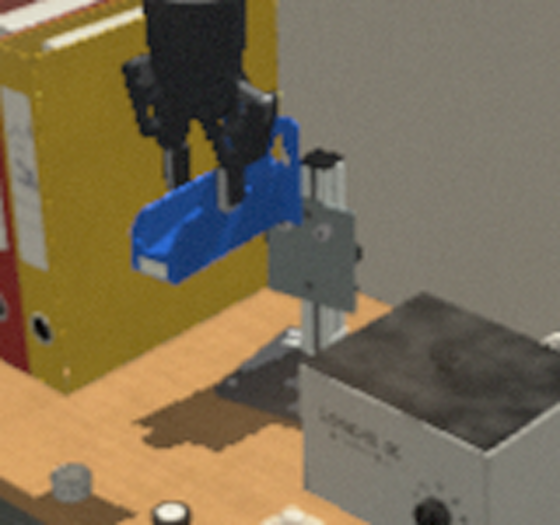

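View pics/k2.png

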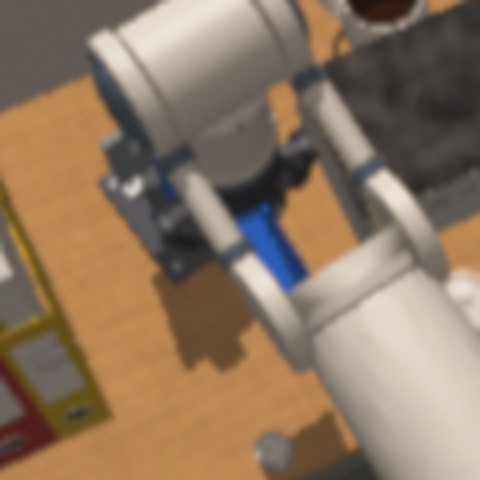

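Run:
```python
from h import *
ts=[cv2.imread(f'pics/top{i}.png').astype(float) for i in(0,1,2,3)]
m=np.mean(ts,0)[185:230,190:235]
m=np.clip((m-20)*2.2,0,255).astype(np.uint8)
cv2.imwrite('pics/l1.png',cv2.resize(m,None,fx=13,fy=13,interpolation=cv2.INTER_CUBIC))
ss=[cv2.imread(f'pics/scene{i}.png').astype(float) for i in(1,)]
m=np.mean(ss,0)[140:175,220:260]
m=np.clip((m-60)*2,0,255).astype(np.uint8)
cv2.imwrite('pics/l2.png',cv2.resize(m,None,fx=14,fy=14,interpolation=cv2.INTER_CUBIC))
m=cv2.imread('pics/scene6.png').astype(float)[130:180,215:260]
m=np.clip((m-60)*2,0,255).astype(np.uint8)
cv2.imwrite('pics/l3.png',cv2.resize(m,None,fx=12,fy=12,interpolation=cv2.INTER_CUBIC))
```

```text
(no output)
```

View pics/l1.png

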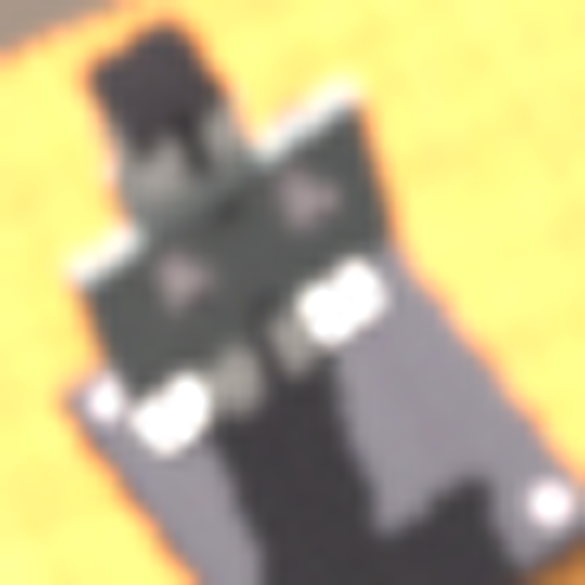

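View pics/l2.png

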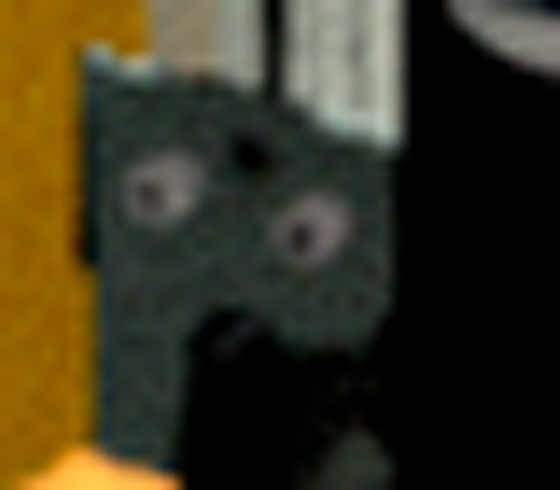

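View pics/l3.png

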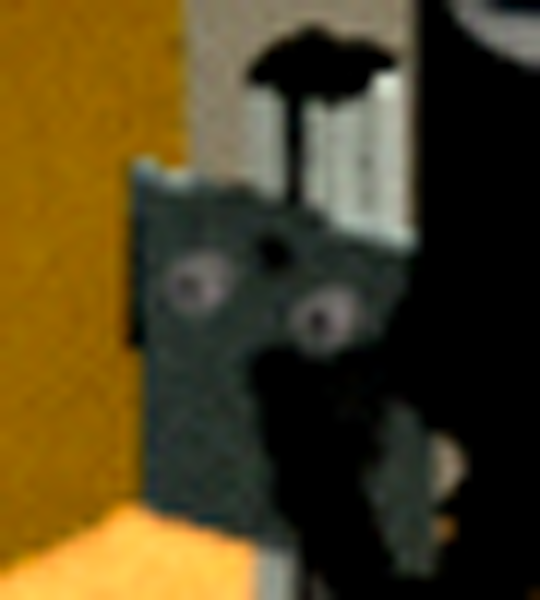

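Run:
```python
from h import *
np.set_printoptions(precision=1,suppress=True)
L=tri((230.35,153.25),(203.4,206.2));R=tri((241.03,156.25),(213.0,200.0));print(*L);print(*R)
d=L[0]-R[0];print((L[0]+R[0])/2,np.hypot(*d[:2]),np.degrees(np.arctan2(d[1],d[0]))-90)
# plate edges
T=lambda x,y:(190+x/13-.5,185+y/13-.5)
S=lambda x,y:(220+x/14-.5,140+y/14-.5)
for q in((82,285),(370,110),(67,272),(350,80)): print('top edge z172',onz("top",*T(*q),172))
print('scene TL',onz("scene",*S(92,65),172), tri(S(92,62),T(82,285)))
for q in((67,395),):print(q,onz("top",*T(*q),12))
```

```text
[672.5 164.3 150.3] [ 0.1 -0. ] [-0.   0.1]
[678.8 126.  151. ] [ 0.1 -0. ] [-0.   0.1]
[675.7 145.2 150.6] 38.888496271660756 9.42769173533975
top edge z172 [674.  188.1 172. ]
top edge z172 [686.5 101.6 172. ]
top edge z172 [679.  190.2 172. ]
top edge z172 [696.6 102.9 172. ]
scene TL [676.8 186.1 172. ] (array([675.6, 187.2, 172. ]), array([-0.5,  0.2]), array([ 0.1, -0.5]))
(67, 395) [713.1 202.   12. ]
```

Run:
```python
from h import *
np.set_printoptions(precision=1,suppress=True)
st=state();p=st['tool_pos'];print(p,st['eef_rot'])
a=np.radians(st['eef_rot'][2]+180);n=np.array([np.cos(a),np.sin(a),0]);y=np.array([-n[1],n[0],0]);z=np.array([0,0,1.])
o=p-12*z
im=cv2.imread('pics/scene7.png');im=cv2.resize(im[80:200,160:290],None,fx=6,fy=6,interpolation=cv2.INTER_CUBIC)
for q in((69,38,90),(69,-38,90),(65,-38,90),(69,-38,0),(-54,22.5,46),(-54,-22.5,46),(-69,-22.5,0),(-69,22.5,0),(-69,-22.5,20)):
    u=proj("scene",o+q[0]*n+q[1]*y+q[2]*z);print(q,u)
    c=((u-[160,80]+.5)*6).astype(int);cv2.drawMarker(im,tuple(int(v) for v in c),(0,0,255),0,14,1)
cv2.imwrite('pics/m1.png',im)
```

```text
[533.8 112.5 211.4] [ 180.    -0.  -173.3]
(69, 38, 90) [212.2 118.4]
(69, -38, 90) [233.9 125. ]
(65, -38, 90) [233.1 125.5]
(69, -38, 0) [234.6 154.5]
(-54, 22.5, 46) [188.2 150.2]
(-54, -22.5, 46) [201.3 154.8]
(-69, -22.5, 0) [198.6 172.4]
(-69, 22.5, 0) [185.7 167.6]
(-69, -22.5, 20) [198.2 165.7]
```

View pics/m1.png

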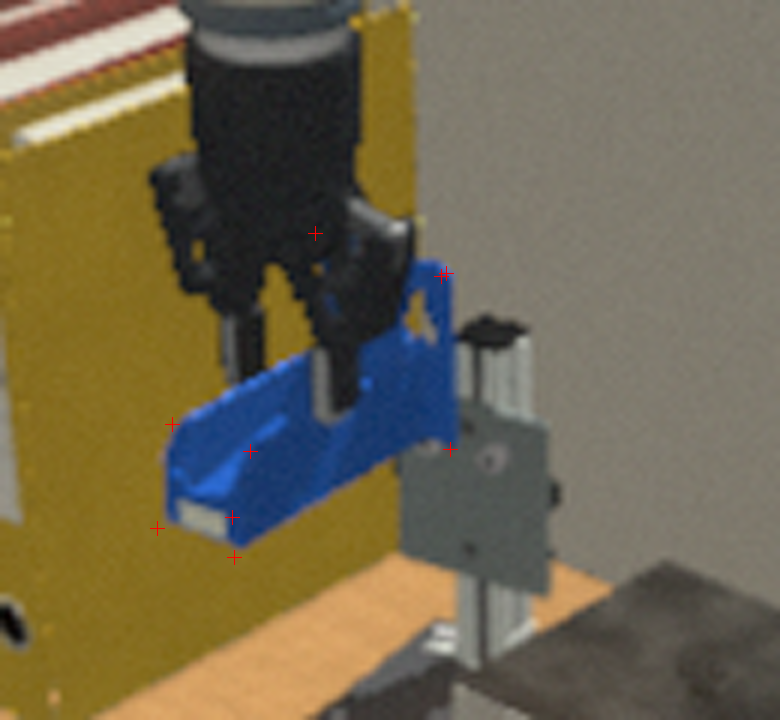

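```bash
python3 -m inch '[[0.3,0,0.5,1,-0.037],[0.3,0,0.5,2,0],[0.3,0,0,2,0],[0.3,0,0,2,0],[0.3,0,0,2,0],[0.3,0,0,1.2,0],[0.3,0,0,0,0],[0.3,0,0,0,0]]' 60
python3 -m inch '[[0.3,-1,0,0,0],[0.3,-1.2,0,0,0],[0.3,-1.2,0,0,0],[0.3,-1,0,0,0],[0.3,-0.8,0,0,0],[0.3,-0.6,0,0,0],[0.3,0,0,0,0],[0.3,0,0,0,0]]'
cat > ov.py <<'E'
from h import *
import sys
k=sys.argv[1];np.set_printoptions(precision=1,suppress=True)
st=state();p=st['tool_pos'];print(p,st['eef_rot'],st['contact_force'])
a=np.radians(st['eef_rot'][2]+180);n=np.array([np.cos(a),np.sin(a),0]);y=np.array([-n[1],n[0],0]);z=np.array([0,0,1.])
N=np.array([.988,.153,0]);Y=np.array([-.153,.988,0]);print('n,y',p@N,p@Y)
o=p-12*z
im=camera('scene');cv2.imwrite(f'pics/scene{k}.png',im)
u0,v0=[int(v) for v in proj('scene',p+30*n+20*z)-[50,50]]
im=cv2.resize(im[v0:v0+100,u0:u0+105],None,fx=7,fy=7,interpolation=cv2.INTER_CUBIC)
for q in((69,38,90),(69,-38,90),(69,-38,0),(-69,-22.5,0),(-69,22.5,0),(67,-19,56),(67,-19,75)):
    u=proj("scene",o+q[0]*n+q[1]*y+q[2]*z)
    c=((u-[u0,v0]+.5)*7).astype(int);cv2.drawMarker(im,tuple(int(v) for v in c),(0,0,255),0,14,1)
cv2.imwrite(f'pics/ov{k}.png',im[:600]);print(u0,v0)
E
python3 ov.py 8
```

```text
t: 8.03
tool_pos: [532.3, 122.4, 109.5]
eef_rot: [180.0, -0.1, -171.1]
contact_force: [-0.1, -0.0, -0.8]
width: 0.497
t: 8.7
tool_pos: [590.0, 131.4, 110.2]
eef_rot: [180.0, 0.0, -171.1]
contact_force: [-0.1, -0.7, -0.9]
width: 0.501
[590.  131.4 110.2] [ 180.     0.  -171.1] [-0.1 -0.7 -0.9]
n,y 603.0568834031799 39.568732832974945
175 118
```

View pics/ov8.png

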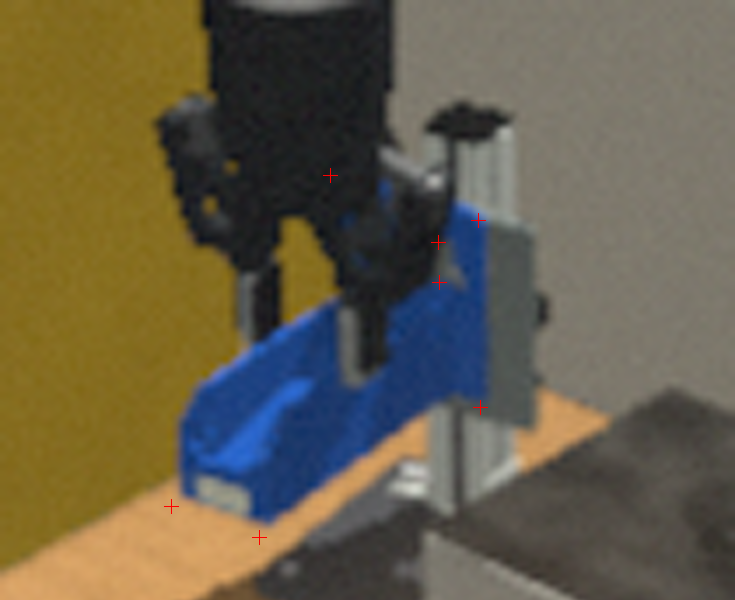

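Run:
```python
from h import *
np.set_printoptions(precision=1,suppress=True)
N=np.array([.988,.153,0]);Y=np.array([-.153,.988,0])
for d in((0,0),(-1.3,1.8)):
  for nm,q,tq in(("L",(230.35,153.25),(203.4,206.2)),("R",(241.03,156.25),(213.0,200.0))):
    q=np.array(q)+d
    T=tri(q,tq);print(d,nm,"tri n,y,z",T[0]@N,T[0]@Y,T[0][2],T[1],T[2])
    c,r=ray("scene",*q)
    for n in(678,684,690):
        p=c+r*(n-c@N)/(r@N);print("   n",n,"y",p@Y,"z",p[2])
```

```text
(0, 0) L tri n,y,z 689.5497190098827 59.474457675563734 150.2809702083343 [ 0.1 -0. ] [-0.   0.1]
   n 678 y 51.3933011093555 z 157.4000395870703
   n 684 y 55.73873448392668 z 153.60193311468288
   n 690 y 60.084167858497715 z 149.80382664229523
(0, 0) R tri n,y,z 689.9737469782114 20.59696627392553 151.01513581321058 [ 0.1 -0. ] [-0.   0.1]
   n 678 y 12.592581573982796 z 158.4018203091739
   n 684 y 16.735020643065923 z 154.60895486799336
   n 690 y 20.87745971214912 z 150.8160894268127
(-1.3, 1.8) L tri n,y,z 689.2141529802004 60.96434688362541 145.19804973505111 [ 1.  -0.4] [-0.1  0.9]
   n 678 y 56.414530723190815 z 149.89766231911562
   n 684 y 60.78623373993249 z 146.06030554721679
   n 690 y 65.1579367566743 z 142.22294877531795
(-1.3, 1.8) R tri n,y,z 689.6552882878408 22.006094783472882 145.99273332575737 [ 0.9 -0.4] [-0.1  0.9]
   n 678 y 17.40850318903124 z 150.98392434399796
   n 684 y 21.57613778735295 z 147.15225058540295
   n 690 y 25.743772385674504 z 143.32057682680795
```

Run:
```python
from h import *
np.set_printoptions(precision=1,suppress=True)
for k,p,yaw in((5,(433.7,-182.0,12.2),50.4),(6,(433.2,-181.9,214.6),50.4)):
    p=np.array(p);a=np.radians(yaw+180);n=np.array([np.cos(a),np.sin(a),0]);y=np.array([-n[1],n[0],0]);z=np.array([0,0,1.])
    o=p-12.2*z
    im=cv2.imread(f'pics/scene{k}.png')
    u0,v0=[int(v) for v in proj('scene',p+30*n+10*z)-[35,40]]
    im=cv2.resize(im[v0:v0+80,u0:u0+70],None,fx=7,fy=7,interpolation=cv2.INTER_CUBIC)
    for q in((69,38,90),(69,-38,90),(69,-38,0),(69,38,0)):
        u=proj("scene",o+q[0]*n+q[1]*y+q[2]*z)
        c=((u-[u0,v0]+.5)*7).astype(int);cv2.drawMarker(im,tuple(int(v) for v in c),(0,0,255),0,14,1)
    cv2.imwrite(f'pics/n{k}.png',im)
t=camera('top');cv2.imwrite('pics/top8.png',t)
cv2.imwrite('pics/n8.png',cv2.resize(t[170:270,180:280],None,fx=6,fy=6,interpolation=cv2.INTER_CUBIC))
```

```text
(no output)
```

View pics/n5.png

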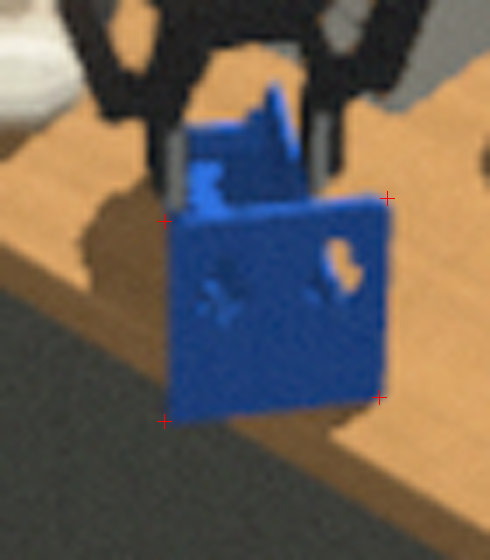

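View pics/n6.png

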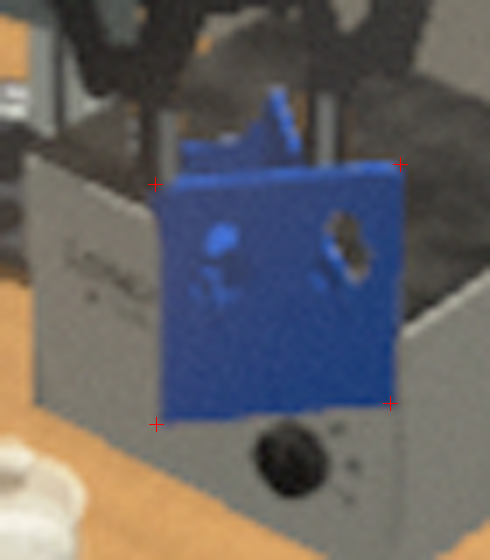

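View pics/n8.png

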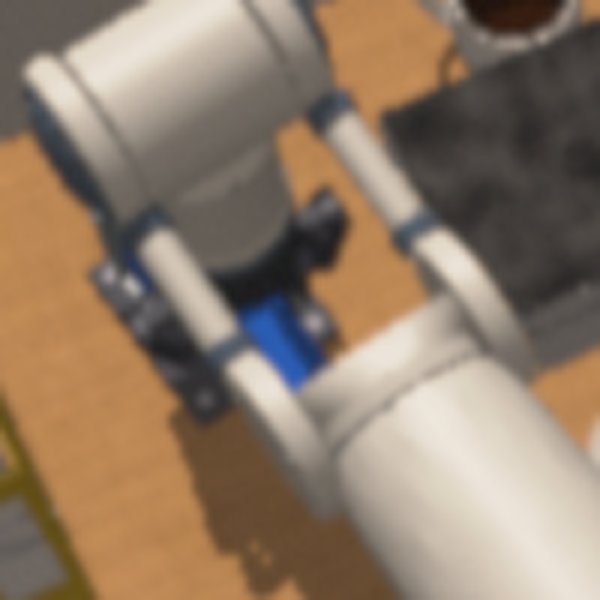

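Run:
```python
from h import *
np.set_printoptions(precision=2,suppress=True)
p=np.array((433.7,-182.0,0));a=np.radians(50.4+180);n=np.array([np.cos(a),np.sin(a),0]);y=np.array([-n[1],n[0],0]);z=np.array([0,0,1.])
o=p+4*n
im=cv2.imread('pics/top0.png');u0,v0=295,210
im=cv2.resize(im[v0:v0+50,u0:u0+65],None,fx=12,fy=12,interpolation=cv2.INTER_CUBIC)
for q in((69,38,90),(69,-38,90),(69,38,0),(69,-38,0),(65,22.5,46),(-54,22.5,46),(65,-22.5,46),(-54,-22.5,46),(-69,-22.5,0),(-69,22.5,0)):
    u=proj("top",o+q[0]*n+q[1]*y+q[2]*z)
    c=((u-[u0,v0]+.5)*12).astype(int);cv2.drawMarker(im,tuple(int(v) for v in c),(0,0,255),0,14,1)
cv2.imwrite('pics/o1.png',im)
for b in((0,0),(-.37,.85)):
 for tb in((0,0),(.5,0),(0,.5)):
  L=tri(np.add((230.35,153.25),b),np.add((203.4,206.2),tb));R=tri(np.add((241.03,156.25),b),np.add((213.0,200.0),tb));m=(L[0]+R[0])/2
  N=np.array([.988,.153,0]);Y=np.array([-.153,.988,0])
  print(b,tb,m@N,m@Y,m[2],L[1],R[1])
```

```text
(0, 0) (0, 0) 689.761732994047 40.03571197474462 150.64805301077246 [ 0.07 -0.03] [ 0.07 -0.03]
(0, 0) (0.5, 0) 688.2613654929111 38.83249762719733 151.69483148753702 [ 0.11 -0.05] [ 0.11 -0.05]
(0, 0) (0, 0.5) 688.9501676168928 40.41376255136028 150.5089329231509 [-0.18  0.08] [-0.19  0.08]
(-0.37, 0.85) (0, 0) 689.9881646953194 40.46609150266972 148.01634286368977 [ 0.39 -0.17] [ 0.38 -0.17]
(-0.37, 0.85) (0.5, 0) 688.4850558596607 39.260533753712046 149.06867899635188 [ 0.42 -0.19] [ 0.42 -0.19]
(-0.37, 0.85) (0, 0.5) 689.1786533703528 40.84576874295038 147.87365996505042 [ 0.13 -0.06] [ 0.13 -0.06]
```

View pics/o1.png

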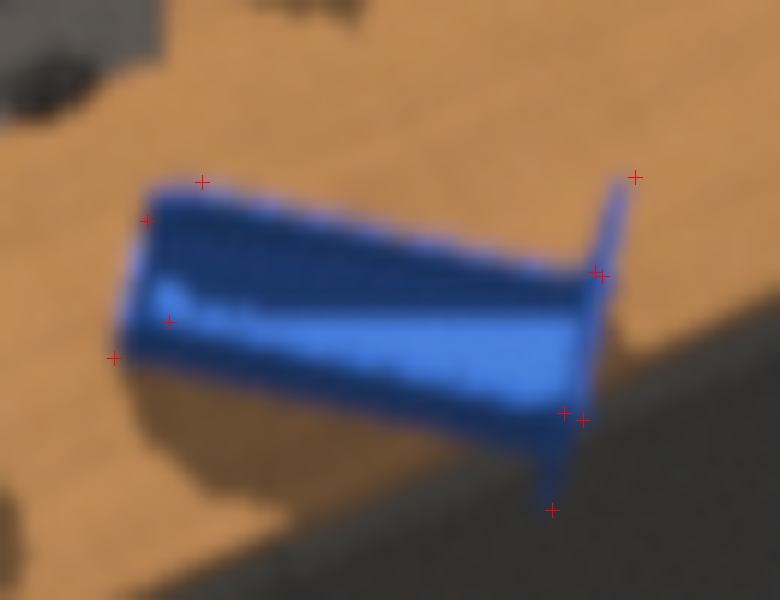

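```bash
python3 -m inch '[[0.3,0,0.08,0.3,0],[0.3,0,0,0.3,0],[0.3,-0.4,0,0,0],[0.3,-0.3,0,0,0],[0.3,-0.2,0,0,0],[0.3,0,0,0,0],[0.3,0,0,0,0],[0.3,0,0,0,0]]' 60
python3 ov.py 9
```

```text
t: 9.47
tool_pos: [597.5, 133.4, 103.0]
eef_rot: [-180.0, -0.2, -171.1]
contact_force: [-5.3, -0.9, -3.1]
width: 0.505
[597.5 133.4 103. ] [-180.    -0.2 -171.1] [-5.3 -0.9 -3.1]
n,y 610.7510494543785 40.36356470468413
176 119
```

View pics/ov9.png

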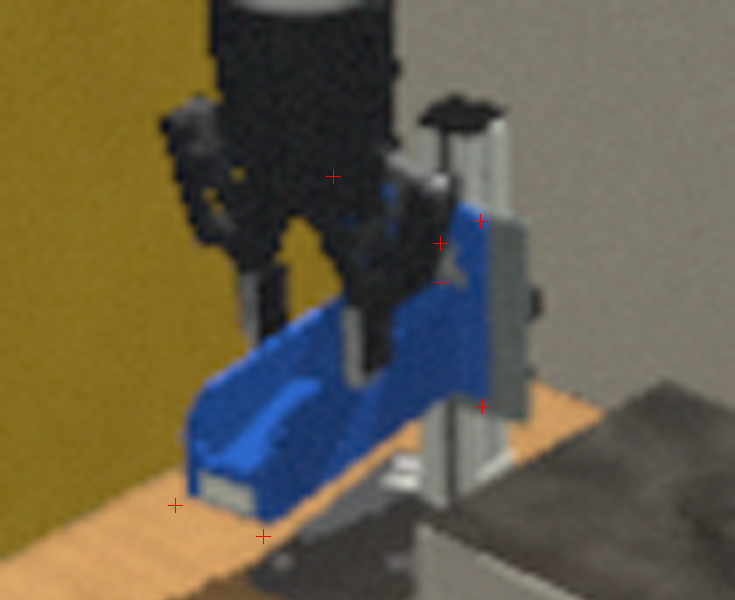

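```bash
python3 -m inch '[[0.3,-0.1,0,0,0],[0.3,-0.1,0,0,0],[0.3,0,0,0,0],[0.3,0,0,0,0],[0.3,0,0,0,0],[0.3,0,0,0,0],[0.3,0,0,0,0],[0.3,0,0,0,0]]' 60
python3 - <<'E'
from h import *
s=state();print(s['tool_pos'],s['contact_force'],s['moment'],s['tool_pos']@[.988,.153,0])
E
```

```text
t: 10.18
tool_pos: [597.9, 133.4, 102.2]
eef_rot: [-180.0, -0.4, -171.1]
contact_force: [-10.4, -1.5, -3.1]
width: 0.5
[597.94639488 133.40046023 102.24332017] [-10.39255683  -1.54765235  -3.08677411] [-0.35190414  1.5808611   0.02426474] 611.1813085562105
```

Run:
```python
from h import *
im=np.mean([camera('scene').astype(float) for i in range(3)],0)
cv2.imwrite('pics/scene10.png',im)
m=np.clip((im[140:185,225:260]-10)*1.6,0,255).astype(np.uint8)
cv2.imwrite('pics/p1.png',cv2.resize(m,None,fx=13,fy=13,interpolation=cv2.INTER_CUBIC))
```

```text
[ WARN:0@3.971] global loadsave.cpp:1063 imwrite_ Unsupported depth image for selected encoder is fallbacked to CV_8U.
```

View pics/p1.png

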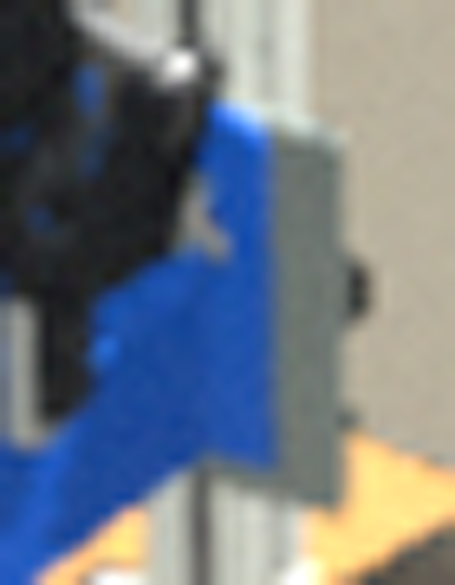

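Run:
```python
from h import *
np.set_printoptions(precision=1,suppress=True)
N=np.array([.988,.153,0]);Y=np.array([-.153,.988,0]);Z=np.array([0,0,1.])
p=np.array([597.9,133.4,102.3])
S=lambda x,y:np.array([225+x/13-.5,140+y/13-.5])
for gap in(10.6,0+8):
 for nm,hc,co,gr,dz in(("bot",0,S(272,467),S(340,505),-78),("top",90,S(272,115),S(342,140),22)):
  for e in(2,4,6):
    C=p-12*Z+hc*Z+(69+e)*N-38*Y
    b=co-proj("scene",C)
    c,r=ray("scene",*(gr-b));G=c+r*((C@N+gap)-c@N)/(r@N)
    print(gap,nm,"e",e,"bias",b,"grey y centre",G@Y+45,"tool y",p@Y,"screw z",G[2]-dz,"hole z",p[2]+44)
```

```text
10.6 bot e 2 bias [ 0.5 -1.1] grey y centre 35.32713160915637 tool y 40.32050000000002 screw z 156.7099494730562 hole z 146.3
10.6 bot e 4 bias [ 0.2 -0.8] grey y centre 35.30235649371378 tool y 40.32050000000002 screw z 156.71383881774602 hole z 146.3
10.6 bot e 6 bias [-0.2 -0.6] grey y centre 35.27761599388923 tool y 40.32050000000002 screw z 156.71769253104435 hole z 146.3
10.6 top e 2 bias [ 0.8 -1.6] grey y centre 35.35134912498633 tool y 40.32050000000002 screw z 150.83087729555348 hole z 146.3
10.6 top e 4 bias [ 0.5 -1.4] grey y centre 35.32775101837227 tool y 40.32050000000002 screw z 150.83524981753146 hole z 146.3
10.6 top e 6 bias [ 0.1 -1.1] grey y centre 35.30418506276552 tool y 40.32050000000002 screw z 150.83959306908162 hole z 146.3
8 bot e 2 bias [ 0.5 -1.1] grey y centre 33.604636092651795 tool y 40.32050000000002 screw z 158.51109970518257 hole z 146.3
8 bot e 4 bias [ 0.2 -0.8] grey y centre 33.58287576269224 tool y 40.32050000000002 screw z 158.51188579742598 hole z 146.3
8 bot e 6 bias [-0.2 -0.6] grey y centre 33.5611396294781 tool y 40.32050000000002 screw z 158.51264698288583 hole z 146.3
8 top e 2 bias [ 0.8 -1.6] grey y centre 33.62879940051555 tool y 40.32050000000002 screw z 152.42134926898927 hole z 146.3
8 top e 4 bias [ 0.5 -1.4] grey y centre 33.6082135424546 tool y 40.32050000000002 screw z 152.4229794257892 hole z 146.3
8 top e 6 bias [ 0.1 -1.1] grey y centre 33.587649430728746 tool y 40.32050000000002 screw z 152.4245897846239 hole z 146.3
```

```bash
python3 -m inch '[[0.3,0.4,0,0,0],[0.3,0.2,0,-0.1,0],[0.3,0,0.02,-0.15,0],[0.3,0,0,0,0],[0.3,-0.2,0,0,0],[0.3,-0.2,0,0,0],[0.3,-0.2,0,0,0],[0.3,0,0,0,0]]' 60; python3 -m inch '[[0.3,-0.1,0,0,0],[0.3,-0.1,0,0,0],[0.3,-0.1,0,0,0],[0.3,0,0,0,0],[0.3,0,0,0,0],[0.3,0,0,0,0],[0.3,0,0,0,0],[0.3,0,0,0,0]]'
cat > st.py <<'E'
from h import *
np.set_printoptions(precision=2,suppress=True)
s=state();print(s['tool_pos'],s['eef_rot'],s['contact_force'],s['moment'],'n,y',s['tool_pos']@[.988,.153,0],s['tool_pos']@[-.153,.988,0])
E
python3 st.py
```

```text
t: 11.0
tool_pos: [601.1, 133.9, 106.1]
eef_rot: [-180.0, 0.0, -171.1]
contact_force: [0.5, -0.5, -1.7]
width: 0.5
t: 11.67
tool_pos: [603.7, 134.4, 106.2]
eef_rot: [-180.0, 0.0, -171.1]
contact_force: [0.9, -2.3, -2.4]
width: 0.494
[603.66 134.44 106.24] [-179.99    0.02 -171.12] [ 0.9  -2.34 -2.38] [-0.34 -0.1  -0.13] n,y 616.9861256676693 40.46875302218982
```

```bash
python3 -m inch '[[0.3,0,-0.04,0,0],[0.3,-0.1,0,0,0],[0.3,-0.1,0,0,0],[0.3,-0.1,0,0,0],[0.3,0,0,0,0],[0.3,0,0,0,0],[0.3,0,0,0,0],[0.3,0,0,0,0]]' 60; python3 st.py
```

```text
t: 12.33
tool_pos: [606.6, 134.8, 106.2]
eef_rot: [180.0, 0.0, -171.1]
contact_force: [-0.3, -0.3, -1.9]
width: 0.499
[606.57 134.8  106.23] [ 179.99    0.01 -171.09] [-0.25 -0.35 -1.95] [-0.02  0.04  0.02] n,y 619.9163602892272 40.37332433019315
```

```bash
python3 -m inch '[[0.3,-0.1,0,0,0],[0.3,-0.1,0,0,0],[0.3,0,0,0,0],[0.3,0,0,0,0],[0.3,0,0,0,0],[0.3,0,0,0,0],[0.3,0,0,0,0],[0.3,0,0,0,0]]' 60; python3 st.py
```

```text
t: 13.0
tool_pos: [606.9, 134.7, 105.8]
eef_rot: [-180.0, -0.2, -171.1]
contact_force: [-6.6, -2.3, 0.1]
width: 0.499
[606.9  134.65 105.83] [-179.99   -0.24 -171.08] [-6.63 -2.26  0.05] [-0.24  1.13  0.23] n,y 620.2210907100936 40.182018187392465
```

```bash
python3 -m inch '[[0.3,0.26,0,0,0],[0.3,0,0,0.2,0],[0.3,0,0,0.2,0],[0.3,0,0,0.2,0],[0.3,0,0,0.2,0],[0.3,0,0,0,0],[0.3,0,0,0,0],[0.3,0,0,0,0]]' 60; python3 st.py;  python3 -m inch '[[0.3,0,0,0.15,0],[0.3,0,0,0.15,0],[0.3,0,0,0.1,0],[0.3,0,0,0.1,0],[0.3,0,0,0,0],[0.3,0,0,0,0],[0.3,0,0,0,0],[0.3,0,0,0,0]]' 60; python3 st.py
```

```text
t: 13.67
tool_pos: [605.6, 134.0, 101.1]
eef_rot: [-180.0, 0.0, -171.1]
contact_force: [-9.7, -4.6, 10.9]
width: 0.499
[605.62 133.95 101.07] [-179.96    0.05 -171.11] [-9.71 -4.57 10.92] [-0.33  1.28  0.26] n,y 618.8476815749611 39.686591693037855
t: 14.33
tool_pos: [605.6, 132.6, 98.2]
eef_rot: [-179.8, 0.1, -171.2]
contact_force: [-14.5, -8.5, 18.6]
width: 0.507
[605.64 132.63  98.16] [-179.84    0.09 -171.16] [-14.55  -8.48  18.65] [-1.08  1.94  0.28] n,y 618.6596042029631 38.37427912084787
```

```bash
python3 -m inch '[[0.3,0,0,-0.4,0],[0.3,0,0,-0.4,0],[0.3,0,-0.06,-0.4,0],[0.3,0,-0.06,0,0],[0.3,0,0,0,0],[0.3,0,0,0,0],[0.3,0,0,0,0],[0.3,0,0,0,0]]' 60; python3 st.py;  python3 -m inch '[[0.3,-0.1,0,0,0],[0.3,-0.1,0,0,0],[0.3,-0.1,0,0,0],[0.3,0,0,0,0],[0.3,0,0,0,0],[0.3,0,0,0,0],[0.3,0,0,0,0],[0.3,0,0,0,0]]' 60; python3 st.py
```

```text
t: 15.0
tool_pos: [605.9, 133.5, 104.5]
eef_rot: [180.0, -0.1, -171.1]
contact_force: [-0.5, 0.9, -1.2]
width: 0.499
[605.93 133.5  104.52] [ 179.99   -0.05 -171.09] [-0.53  0.91 -1.21] [-0.01  0.05 -0.05] n,y 619.088053822961 39.191502391046704
t: 15.67
tool_pos: [607.8, 133.5, 105.2]
eef_rot: [-180.0, -0.2, -171.1]
contact_force: [-6.2, -2.1, 0.9]
width: 0.499
[607.76 133.53 105.24] [-179.99   -0.19 -171.09] [-6.21 -2.13  0.95] [-0.2   1.1   0.18] n,y 620.9001904942173 38.94413529515478
```

```bash
python3 -m inch '[[0.3,0.1,0,0,0],[0.3,0,0,0,-0.017],[0.3,0,0,0,0],[0.3,-0.1,0,0,0],[0.3,0,0,0,0],[0.3,0,0,0,0],[0.3,0,0,0,0],[0.3,0,0,0,0]]' 60; python3 st.py;  python3 -m inch '[[0.3,-0.1,0,0,0],[0.3,0,0,0,0],[0.3,0,0,0,0],[0.3,0,0,0,0],[0.3,0,0,0,0],[0.3,0,0,0,0],[0.3,0,0,0,0],[0.3,0,0,0,0]]' 60; python3 st.py
```

```text
t: 16.33
tool_pos: [608.3, 133.6, 105.3]
eef_rot: [-180.0, -0.1, -170.1]
contact_force: [-5.4, -1.0, 0.8]
width: 0.504
[608.29 133.63 105.28] [-179.99   -0.12 -170.12] [-5.4  -0.98  0.81] [-0.24  1.04  0.15] n,y 621.4374662545142 38.95428597793332
t: 17.0
tool_pos: [608.4, 133.6, 105.4]
eef_rot: [-180.0, -0.2, -170.1]
contact_force: [-10.1, -2.7, 2.2]
width: 0.504
[608.42 133.57 105.42] [-179.98   -0.23 -170.12] [-10.07  -2.67   2.17] [-0.41  1.67  0.3 ] n,y 621.551301403728 38.88123857351637
```

```bash
python3 -m inch '[[0.3,0.1,0,0,0],[0.3,0,0,0,-0.02],[0.3,0,0,0,0],[0.3,-0.1,0,0,0],[0.3,0,0,0,0],[0.3,0,0,0,0],[0.3,0,0,0,0],[0.3,0,0,0,0]]' 60; python3 st.py
```

```text
t: 17.67
tool_pos: [608.4, 133.2, 105.2]
eef_rot: [-180.0, -0.3, -169.0]
contact_force: [-10.5, -2.6, 2.5]
width: 0.5
[608.38 133.2  105.17] [-179.96   -0.26 -169.01] [-10.55  -2.56   2.45] [-0.69  1.75 -0.39] n,y 621.4544918180089 38.52204647481602
```

```bash
python3 -m inch '[[0.3,0.25,0,0,0],[0.3,0,0,0,0.01],[0.3,0,0,0,0],[0.3,0,0,0,0],[0.3,0,0,0,0],[0.3,0,0,0,0],[0.3,0,0,0,0],[0.3,0,0,0,0]]' 60; python3 st.py;python3 -m inch '[[0.3,0,-0.1,0,0],[0.3,0,-0.1,0,0],[0.3,0,0,0,0],[0.3,0,0,0,0],[0.3,0,0,0,0],[0.3,0,0,0,0],[0.3,0,0,0,0],[0.3,0,0,0,0]]' 60; python3 st.py;python3 -m inch '[[0.3,0,-0.1,0,0],[0.3,0,-0.1,0,0],[0.3,0,0,0,0],[0.3,0,0,0,0],[0.3,0,0,0,0],[0.3,0,0,0,0],[0.3,0,0,0,0],[0.3,0,0,0,0]]' 60; python3 st.py
```

```text
t: 18.33
tool_pos: [607.7, 133.6, 105.2]
eef_rot: [180.0, 0.0, -169.6]
contact_force: [0.4, 0.3, -2.0]
width: 0.504
[607.75 133.59 105.18] [ 179.99    0.01 -169.55] [ 0.4   0.31 -2.02] [ 0.03  0.12 -0.04] n,y 620.8964812198493 39.00433547077152
t: 19.0
tool_pos: [608.0, 131.6, 105.2]
eef_rot: [180.0, 0.0, -169.6]
contact_force: [-0.7, 0.4, -2.0]
width: 0.502
[607.99 131.58 105.19] [ 180.      0.   -169.56] [-0.73  0.37 -1.97] [-0.07  0.09 -0.07] n,y 620.8230839817455 36.97962394026401
t: 19.67
tool_pos: [608.3, 129.6, 105.2]
eef_rot: [180.0, -0.0, -169.6]
contact_force: [-0.5, -0.3, -1.4]
width: 0.502
[608.33 129.62 105.2 ] [ 180.     -0.   -169.56] [-0.5  -0.28 -1.36] [ 0.01  0.05 -0.02] n,y 620.8662125115364 34.989861599187066
```

```bash
python3 -m inch '[[0.3,0,-0.1,0,0],[0.3,0,-0.1,0,0],[0.3,0,0,0,0],[0.3,0,0,0,0],[0.3,0,0,0,0],[0.3,0,0,0,0],[0.3,0,0,0,0],[0.3,0,0,0,0]]' 60; python3 st.py;python3 -m inch '[[0.3,0,-0.1,0,0],[0.3,0,-0.1,0,0],[0.3,0,0,0,0],[0.3,0,0,0,0],[0.3,0,0,0,0],[0.3,0,0,0,0],[0.3,0,0,0,0],[0.3,0,0,0,0]]' 60; python3 st.py
```

```text
t: 20.33
tool_pos: [608.7, 127.6, 105.2]
eef_rot: [180.0, 0.0, -169.6]
contact_force: [0.8, 1.0, -1.7]
width: 0.502
[608.73 127.64 105.2 ] [ 180.      0.   -169.56] [ 0.79  0.96 -1.75] [-0.01  0.05 -0.01] n,y 620.9505647376701 32.97338391462917
t: 21.0
tool_pos: [609.1, 125.7, 105.2]
eef_rot: [180.0, 0.0, -169.6]
contact_force: [-0.5, -0.1, -0.9]
width: 0.503
[609.09 125.68 105.2 ] [ 180.      0.   -169.56] [-0.51 -0.14 -0.92] [-0.03  0.03  0.01] n,y 621.0133107643595 30.983532727008743
```

```bash
python3 -m inch '[[0.3,0,-0.1,0,0],[0.3,0,-0.1,0,0],[0.3,0,0,0,0],[0.3,0,0,0,0],[0.3,0,0,0,0],[0.3,0,0,0,0],[0.3,0,0,0,0],[0.3,0,0,0,0]]' 60; python3 st.py; python3 ov.py 11
```

```text
t: 21.67
tool_pos: [609.4, 123.7, 105.2]
eef_rot: [180.0, -0.0, -169.6]
contact_force: [0.7, -0.2, -1.4]
width: 0.502
[609.42 123.72 105.18] [ 180.     -0.   -169.56] [ 0.72 -0.18 -1.41] [ 0.02  0.02 -0.05] n,y 621.0385082551777 28.994260397130073
[609.4 123.7 105.2] [ 180.    -0.  -169.6] [ 0.7 -0.2 -1.4]
n,y 621.0385082551777 28.994260397130073
181 118
```

View pics/ov11.png

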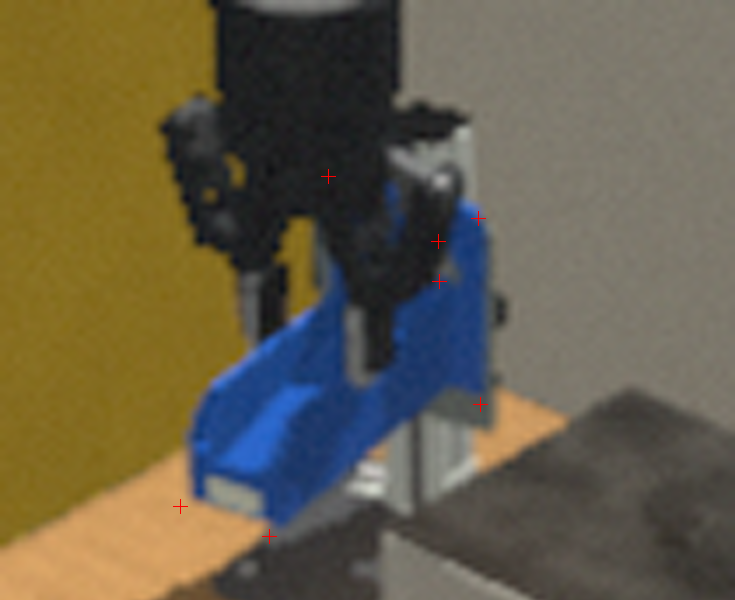

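Run:
```python
from h import *
np.set_printoptions(precision=1,suppress=True)
a=np.radians(10.44);N=np.array([np.cos(a),np.sin(a),0]);Y=np.array([-N[1],N[0],0]);Z=np.array([0,0,1.])
im=cv2.imread('pics/scene11.png').astype(float);m=np.clip((im[140:185,225:260]-10)*1.6,0,255).astype(np.uint8)
cv2.imwrite('pics/q1.png',cv2.resize(m,None,fx=13,fy=13,interpolation=cv2.INTER_CUBIC))
p=np.array([609.4,123.7,105.2])
S=lambda x,y:np.array([181+x/7-.5,118+y/7-.5])
for gap in(0.9,11.5):
  for e in (2,4):
    C=p-12*Z+(69+e)*N-38*Y
    b=S(488,400)-proj("scene",C)
    c,r=ray("scene",*(S(492,430)-b));G=c+r*((C@N+gap+8)-c@N)/(r@N)
    print(gap,e,b,"grey centre rel to chute y",(G-p)@Y+45,"screw z",G[2]+78,"hole z",p[2]+44)
```

```text
0.9 2 [ 0.8 -0.4] grey centre rel to chute y 10.575124367600907 screw z 150.66834991630355 hole z 149.2
0.9 4 [ 0.4 -0.1] grey centre rel to chute y 10.558348516098938 screw z 150.6711842920189 hole z 149.2
11.5 2 [ 0.8 -0.4] grey centre rel to chute y 17.173884812036654 screw z 143.46300646012799 hole z 149.2
11.5 4 [ 0.4 -0.1] grey centre rel to chute y 17.145913005714338 screw z 143.47792858207936 hole z 149.2
```

View pics/q1.png

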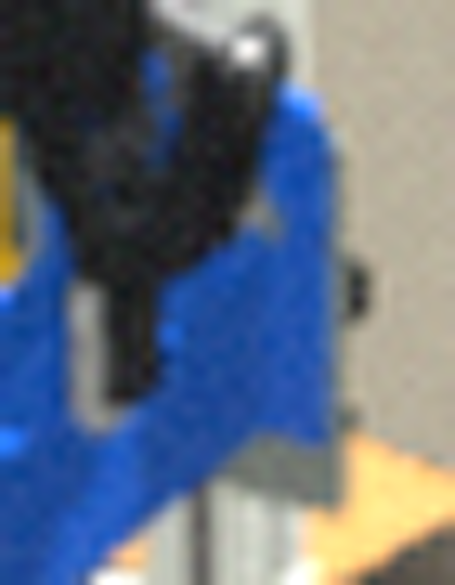

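```bash
python3 -m inch '[[0.3,0,-0.1,0,0],[0.3,0,-0.1,0,0],[0.3,0,0,0,0],[0.3,0,0,0,0],[0.3,0,0,0,0],[0.3,0,0,0,0],[0.3,0,0,0,0],[0.3,0,0,0,0]]' 60; python3 st.py
```

```text
t: 22.38
tool_pos: [609.7, 122.5, 105.2]
eef_rot: [179.9, 0.0, -169.5]
contact_force: [-0.8, 5.3, -2.9]
width: 0.504
[609.68 122.55 105.2 ] [ 179.94    0.01 -169.51] [-0.78  5.34 -2.93] [0.8  0.1  0.41] n,y 621.117588098725 27.796889459567417
```

```bash
python3 -m inch '[[0.3,0,0.27,0,0],[0.3,0,0.25,0,0],[0.3,0,0.25,0,0],[0.3,0,0,0.2,0],[0.3,0,0,0.2,0],[0.3,0,0,0.2,0],[0.3,0,0,0.2,0],[0.3,0,0,0,0]]' 60; python3 st.py;python3 -m inch '[[0.3,0,0,0,0],[0.3,0,0,0,0],[0.3,0,0,0,0],[0.3,0,0,0,0],[0.3,0,0,0,0],[0.3,0,0,0,0],[0.3,0,0,0,0],[0.3,0,0,0,0]]' 60; python3 st.py
```

```text
t: 23.05
tool_pos: [608.1, 129.1, 96.3]
eef_rot: [-180.0, -0.1, -169.6]
contact_force: [-0.1, -0.6, -1.6]
width: 0.502
[608.1  129.05  96.33] [-179.99   -0.07 -169.57] [-0.08 -0.58 -1.57] [ 0.01  0.03 -0.01] n,y 620.55209673952 34.4630040224539
t: 23.72
tool_pos: [608.4, 129.3, 97.2]
eef_rot: [-180.0, 0.0, -169.6]
contact_force: [0.7, 0.1, -0.9]
width: 0.503
[608.43 129.3   97.23] [-180.      0.01 -169.56] [ 0.75  0.15 -0.92] [-0.06  0.   -0.01] n,y 620.9132593712606 34.65951644279342
```

Free descent; continue until it bottoms.

```bash
python3 -m inch '[[0.3,0,0,0.15,0],[0.3,0,0,0.15,0],[0.3,0,0,0.1,0],[0.3,0,0,0.1,0],[0.3,0,0,0,0],[0.3,0,0,0,0],[0.3,0,0,0,0],[0.3,0,0,0,0]]' 60; python3 st.py;python3 -m inch '[[0.3,0,0,0.1,0],[0.3,0,0,0.1,0],[0.3,0,0,0.1,0],[0.3,0,0,0,0],[0.3,0,0,0,0],[0.3,0,0,0,0],[0.3,0,0,0,0],[0.3,0,0,0,0]]' 60; python3 st.py
```

```text
t: 24.38
tool_pos: [608.5, 129.3, 92.3]
eef_rot: [180.0, 0.0, -169.6]
contact_force: [-0.5, -1.1, -1.8]
width: 0.5
[608.45 129.31  92.27] [ 180.      0.01 -169.56] [-0.51 -1.13 -1.83] [-0.02  0.03  0.  ] n,y 620.9352532005531 34.66875954203394
t: 25.05
tool_pos: [608.4, 129.3, 89.2]
eef_rot: [180.0, -0.0, -169.6]
contact_force: [-0.4, -1.2, -1.9]
width: 0.501
[608.38 129.3   89.18] [ 180.     -0.   -169.56] [-0.36 -1.23 -1.86] [ 0.03  0.05 -0.04] n,y 620.8646661778788 34.66302370737875
```

```bash
python3 -m inch '[[0.3,0,0,0.1,0],[0.3,0,0,0.1,0],[0.3,0,0,0,0],[0.3,0,0,0,0],[0.3,0,0,0,0],[0.3,0,0,0,0],[0.3,0,0,0,0],[0.3,0,0,0,0]]' 60; python3 st.py;python3 -m inch '[[0.3,0,0,0.1,0],[0.3,0,0,0.1,0],[0.3,0,0,0,0],[0.3,0,0,0,0],[0.3,0,0,0,0],[0.3,0,0,0,0],[0.3,0,0,0,0],[0.3,0,0,0,0]]' 60; python3 st.py
```

```text
t: 25.72
tool_pos: [608.3, 129.4, 87.7]
eef_rot: [180.0, 0.0, -169.6]
contact_force: [-4.9, 0.4, 4.8]
width: 0.5
[608.28 129.38  87.75] [ 179.99    0.   -169.56] [-4.88  0.38  4.84] [-0.15  0.71 -0.14] n,y 620.7778070155202 34.761705305336136
t: 26.38
tool_pos: [608.3, 129.4, 87.6]
eef_rot: [180.0, 0.1, -169.6]
contact_force: [-9.6, -1.2, 12.2]
width: 0.499
[608.29 129.44  87.56] [ 179.99    0.07 -169.56] [-9.59 -1.24 12.21] [-0.14  1.34 -0.18] n,y 620.7957152074969 34.820121606214165
```

```bash
python3 -m inch '[[0.3,0,0,-0.15,0],[0.3,0,0,0,0],[0.3,0,0,0,0],[0.6,0,0,0,0],[0.7,0,0,0,0],[0.8,0,0,0,0],[0.8,0,0,0,0],[0.8,0,0,0,0]]' 60; python3 st.py; python3 ov.py 12
```

```text
t: 27.05
tool_pos: [608.5, 129.3, 86.2]
eef_rot: [-180.0, -0.0, -169.6]
contact_force: [-0.4, -0.7, -0.4]
width: 0.799
[608.46 129.27  86.25] [-180.     -0.01 -169.56] [-0.36 -0.69 -0.35] [0.05 0.03 0.02] n,y 620.9403052955495 34.623744960484785
[608.5 129.3  86.2] [-180.    -0.  -169.6] [-0.4 -0.7 -0.4]
n,y 620.9403052955495 34.623744960484785
179 123
```

View pics/ov12.png

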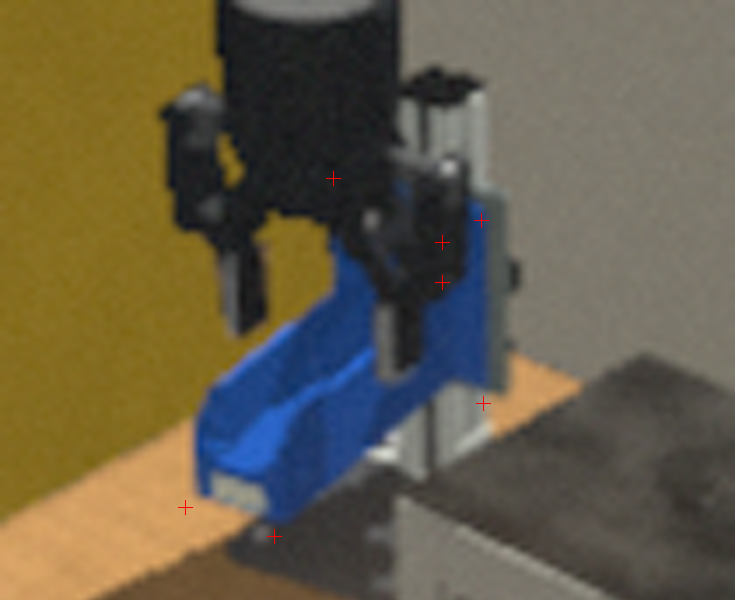

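```bash
python3 -m inch '[[0.8,0,0,-1,0],[0.8,0,0,-2,0],[0.8,0,0,-3,0],[0.8,0,0,-3,0],[0.8,0,0,-3.5,0],[0.8,0,0,-3.5,0],[0.8,3,0,-1.5,0],[0.8,3,0,0,0]]'; python3 -m inch '[[0.8,4,0,0,0],[0.8,4,0,0,0],[0.8,4,0,0,0],[0.8,4,0,0,0],[0.8,4,0,0,0],[0.8,1,0,0,0],[0.8,0,0,0,0],[0.8,0,0,0,0]]'
python3 - <<'E'
from h import *
for n in('scene','top'): cv2.imwrite(f'pics/{n}13.png',camera(n))
s=cv2.imread('pics/scene13.png');t=cv2.imread('pics/top13.png')
cv2.imwrite('pics/r1.png',cv2.resize(s[120:260,120:270],None,fx=5,fy=5,interpolation=cv2.INTER_CUBIC)[:600])
cv2.imwrite('pics/r2.png',cv2.resize(t[170:320,150:310],None,fx=4,fy=4,interpolation=cv2.INTER_CUBIC))
E
```

```text
t: 27.77
tool_pos: [550.8, 118.6, 266.7]
eef_rot: [-180.0, 0.4, -169.6]
contact_force: [-0.9, 0.4, 0.9]
width: 0.8
t: 28.43
tool_pos: [343.0, 80.4, 262.9]
eef_rot: [-180.0, 0.2, -169.6]
contact_force: [0.8, 0.5, 1.2]
width: 0.798
```

View pics/r1.png

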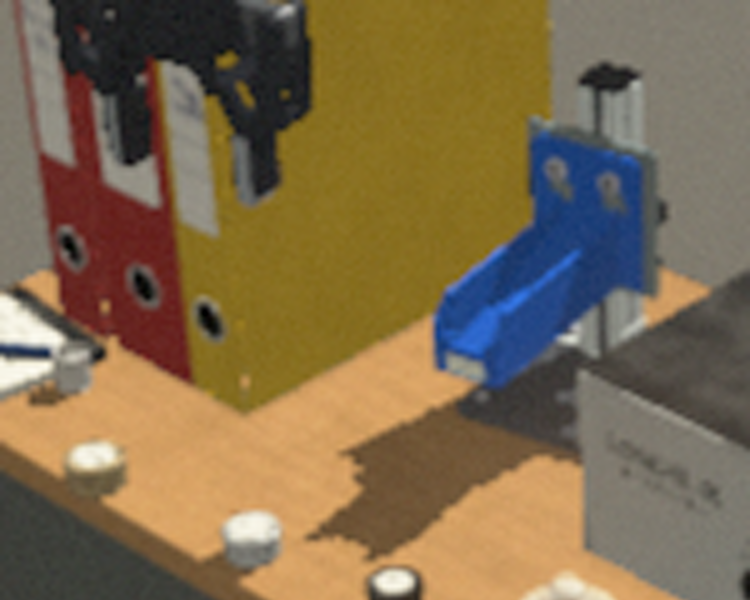

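View pics/r2.png

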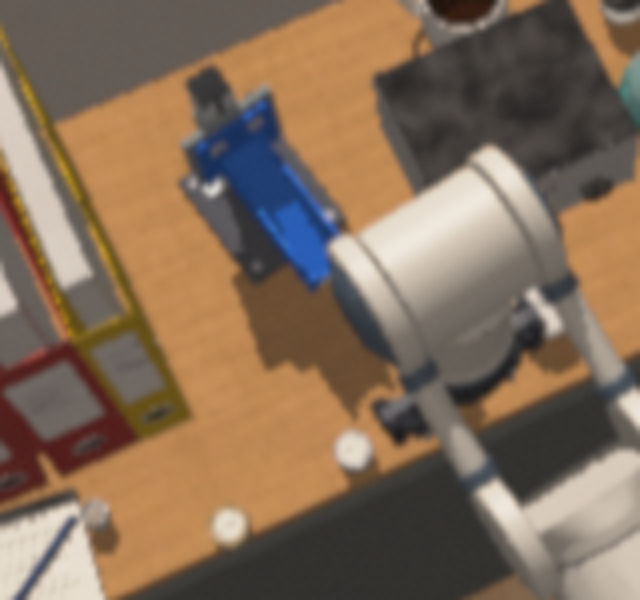

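Run:
```python
from h import *
np.set_printoptions(precision=1,suppress=True)
s=cv2.imread('pics/scene0.png');t=cv2.imread('pics/top0.png')
a=cv2.resize(s[225:265,185:255],None,fx=10,fy=10,interpolation=cv2.INTER_CUBIC)
b=cv2.resize(t[235:285,245:305],None,fx=10,fy=10,interpolation=cv2.INTER_CUBIC)
cv2.imwrite('pics/s1.png',a);cv2.imwrite('pics/s2.png',b)
```

```text
(no output)
```

View pics/s1.png

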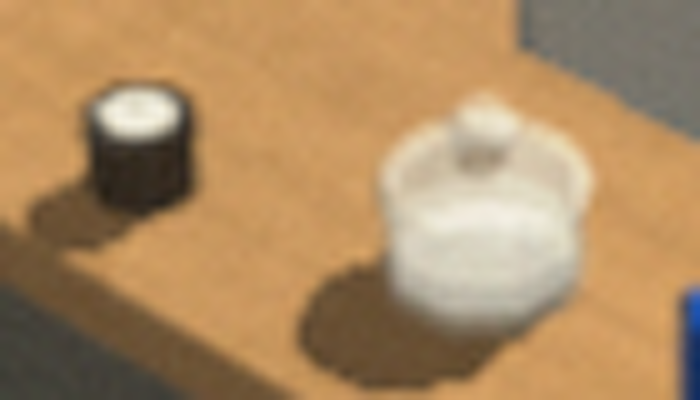

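View pics/s2.png

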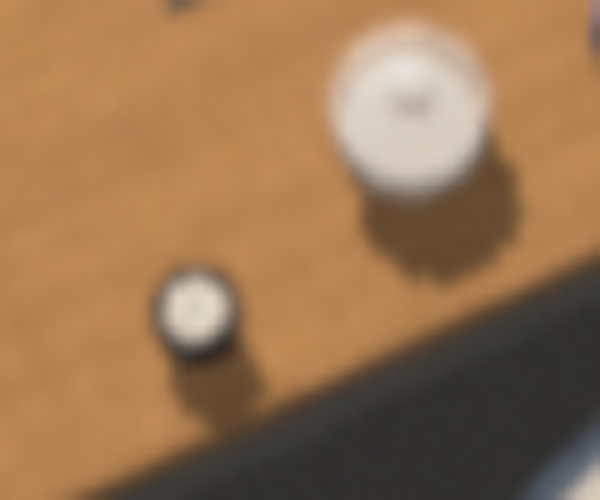

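Run:
```python
from h import *
np.set_printoptions(precision=1,suppress=True)
S=lambda x,y:np.array([185+x/10-.5,225+y/10-.5]);T=lambda x,y:np.array([245+x/10-.5,235+y/10-.5])
print(*tri(S(139,111),T(197,309)))
b=np.array([.37,-.85])
print(*tri(S(139,111)-b,T(197,309)))
print('z25 scene',onz("scene",*(S(139,111)-b*.5),25),'top',onz("top",*T(197,309),25))
print('jar',onz("top",*T(410,110),50))
print(state()['qpos'])
```

```text
[426.9  55.3  27. ] [-0.4  0.1] [ 0.  -0.3]
[426.7  55.5  24.5] [-0.  0.] [ 0. -0.]
z25 scene [428.1  56.1  25. ] top [426.5  55.6  25. ]
jar [452.5 -40.   50. ]
[  7.7 -31.5  96.    0.  115.5 -92.8]
```

```bash
cat > ch.py <<'E'
from h import *
import sys
np.set_printoptions(precision=1,suppress=True)
a=np.radians(10.4);N=np.array([np.cos(a),np.sin(a),0]);Y=np.array([-N[1],N[0],0]);Z=np.array([0,0,1.])
O=np.array([608.5,129.3,75.6])+4*N
B={'scene':np.array([.37,-.85]),'top':np.zeros(2)}
if __name__=='__main__':
  k=sys.argv[1]
  for nm in('scene','top'):
    im=cv2.imread(f'pics/{nm}{k}.png');u0,v0=[int(v) for v in proj(nm,O+40*Z)-[30,35]]
    im=cv2.resize(im[v0:v0+75,u0:u0+62],None,fx=8,fy=8,interpolation=cv2.INTER_CUBIC)
    print(nm,u0,v0)
    for q in((69,38,90),(69,-38,90),(69,-38,0),(65,22.5,46),(-54,22.5,46),(65,-22.5,46),(-54,-22.5,46),(-69,-22.5,0),(-69,22.5,0),(-69,-22.5,20),(-69,22.5,20)):
      u=proj(nm,O+q[0]*N+q[1]*Y+q[2]*Z)+B[nm]
      c=((u-[u0,v0]+.5)*8).astype(int);cv2.drawMarker(im,tuple(int(v) for v in c),(0,0,255),0,14,1)
    cv2.imwrite(f'pics/ch_{nm}{k}.png',im)
E
python3 ch.py 13
```

```text
scene 194 139
top 190 185
```

View pics/ch_scene13.png

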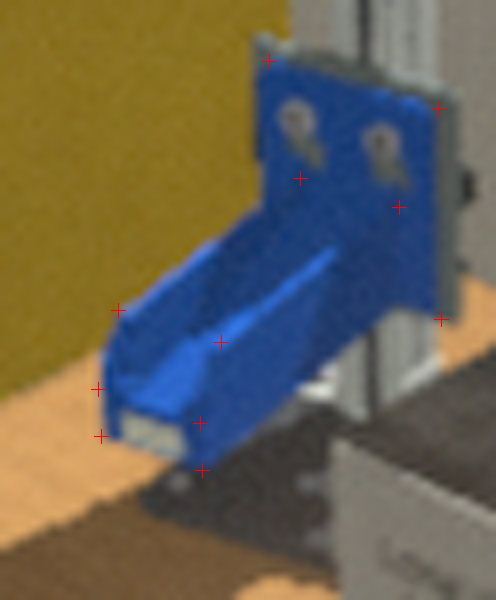

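View pics/ch_top13.png

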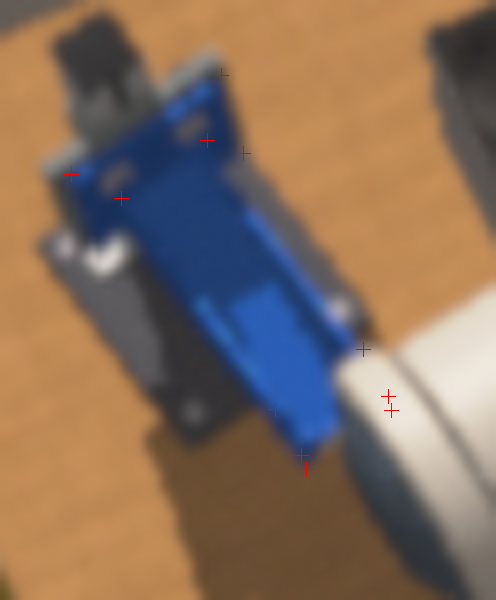

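```bash
python3 -m inch '[[0.8,-1.95,-1,0,0],[0.8,-1.95,-1,0,0],[0.8,-1.95,-1,0,0],[0.8,-1.95,-0.96,0,0],[0.8,0,0,0,0.12],[0.8,0,0,0,0.12],[0.8,0,0,0,0.12],[0.8,0,0,0,0.12]]' ; python3 -m inch '[[0.8,0,0,0,0.12],[0.8,0,0,0,0.12],[0.8,0,0,0,0.12],[0.8,0,0,0,0.12],[0.8,0,0,0,0.12],[0.8,0,0,0,0.12],[0.8,0,0,0,0.12],[0.8,0,0,0,0.12]]'; python3 -m inch '[[0.8,0,0,2,0.12],[0.8,0,0,3,0.01],[0.8,0,0,3,0],[0.8,0,0,3,0],[0.8,0,0,3,0],[0.8,0,0,2,0],[0.8,0,0,1,0],[0.8,0,0,0,0]]'; python3 st.py
```

```text
t: 29.2
tool_pos: [427.9, 55.5, 260.4]
eef_rot: [-179.9, -0.2, 162.6]
contact_force: [-0.2, -0.5, 0.2]
width: 0.8
t: 29.87
tool_pos: [427.8, 55.6, 260.6]
eef_rot: [-179.9, -0.0, 107.6]
contact_force: [-0.7, -0.4, -0.3]
width: 0.801
t: 30.53
tool_pos: [425.6, 55.5, 88.3]
eef_rot: [-179.6, -0.0, 100.5]
contact_force: [-0.2, -0.8, 0.1]
width: 0.798
[425.62  55.52  88.27] [-179.63   -0.05  100.48] [-0.24 -0.8   0.1 ] [-0.02 -0.05  0.01] n,y 429.0047613806973 -10.268101187638377
```

Run:
```python
from h import *
im=camera('scene');cv2.imwrite('pics/scene14.png',im);print(state()['tool_pos'])
cv2.imwrite('pics/t1.png',cv2.resize(im[170:270,150:260],None,fx=6,fy=6,interpolation=cv2.INTER_CUBIC))
```

```text
[426.56549265  55.56516951  90.58145958]
```

View pics/t1.png

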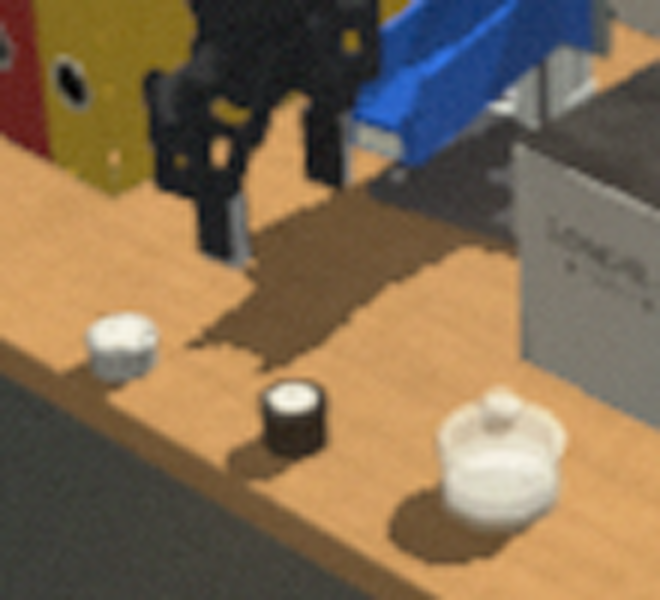

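```bash
python3 -m inch '[[0.8,0,0,1.5,0],[0.8,0,0,2,0],[0.8,0,0,2,0],[0.8,0,0,1.5,0],[0.8,0,0,1.2,0],[0.8,0,0,0,0],[0.8,0,0,0,0],[0.8,0,0,0,0]]'
python3 - <<'E'
from h import *
im=camera('scene');cv2.imwrite('pics/scene15.png',im);print(state()['tool_pos'],state()['contact_force'])
cv2.imwrite('pics/t2.png',cv2.resize(im[190:270,160:260],None,fx=7,fy=7,interpolation=cv2.INTER_CUBIC))
E
```

```text
t: 31.25
tool_pos: [427.9, 55.6, 11.4]
eef_rot: [179.9, 0.0, 100.5]
contact_force: [0.6, 0.2, -0.8]
width: 0.798
[427.97802348  55.61633791  11.49151082] [ 1.02805172 -0.07865583 -1.07394953]
```

View pics/t2.png

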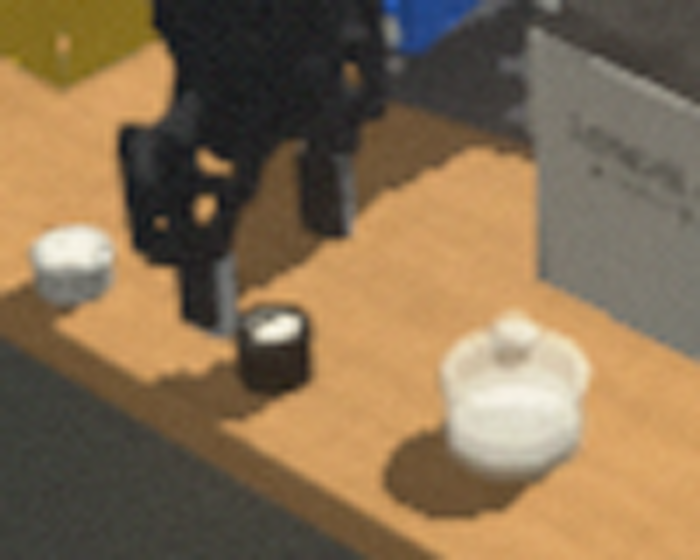

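```bash
python3 -m inch '[[0.8,0,0.1,0.4,0],[0.6,0,0,0.4,0],[0.5,0,0,0,0],[0.45,0,0,0,0],[0.45,0,0,0,0],[0.45,0,0,0,0],[0.45,0,0,0,0],[0.45,0,0,0,0]]' 30
python3 - <<'E'
from h import *
im=camera('scene');cv2.imwrite('pics/scene16.png',im);print(state()['tool_pos'],state()['contact_force'])
cv2.imwrite('pics/t3.png',cv2.resize(im[190:270,160:260],None,fx=7,fy=7,interpolation=cv2.INTER_CUBIC))
E
```

```text
t: 31.97
tool_pos: [427.8, 55.7, 1.8]
eef_rot: [180.0, 0.0, 100.5]
contact_force: [0.7, 1.1, -1.0]
width: 0.448
[427.79883097  55.76594001   1.76581348] [-0.46773809 -0.57795626  0.64414255]
```

View pics/t3.png

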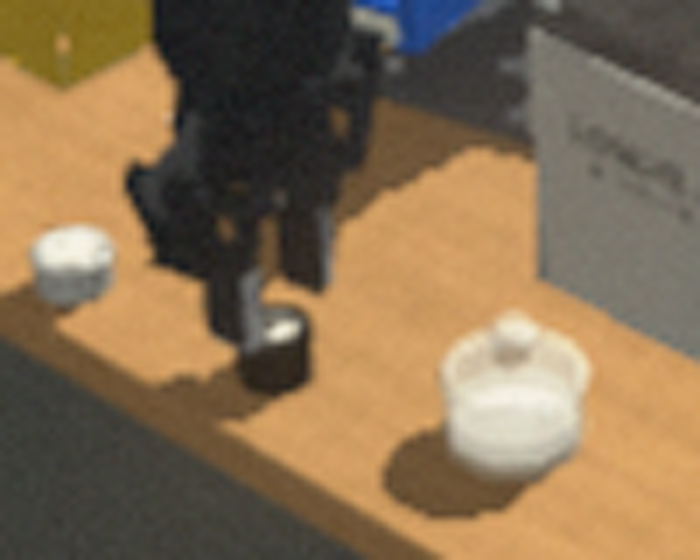

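```bash
python3 -m inch '[[0.35,0,0,0,0],[0.35,0,0,0,0],[0.3,0,0,0,0],[0.3,0,0,0,0],[0.3,0,0,0,0],[0.3,0,0,0,0],[0.3,0,0,0,0],[0.3,0,0,0,0]]' 30; python3 st.py
```

```text
t: 32.68
tool_pos: [427.8, 55.8, 1.7]
eef_rot: [180.0, 0.0, 100.5]
contact_force: [-0.1, -0.3, -0.5]
width: 0.298
[427.75  55.75   1.69] [180.     0.   100.49] [-0.13 -0.33 -0.51] [-0.03 -0.04 -0.03] n,y 431.14797834668946 -10.360854843513001
```

Run:
```python
from h import *
im=camera('scene');cv2.imwrite('pics/scene17.png',im)
cv2.imwrite('pics/t4.png',cv2.resize(im[205:260,175:230],None,fx=10,fy=10,interpolation=cv2.INTER_CUBIC))
```

```text
(no output)
```

View pics/t4.png

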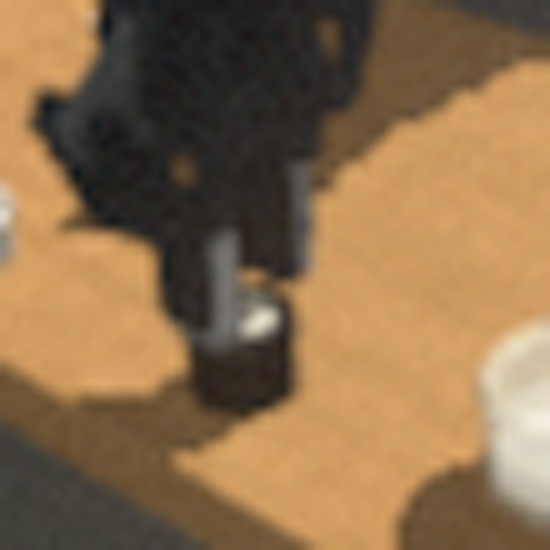

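```bash
python3 -m inch '[[0.65,0,0,0,0],[0.65,0,0,0,0],[0.65,0,0,0,0],[0.65,0,0,0,0],[0.65,0,0,0.6,0],[0.65,0,0,0.6,0],[0.65,0,0,0,0],[0.65,0,0,0,0]]' 30
python3 - <<'E'
from h import *
im=camera('scene');cv2.imwrite('pics/scene18.png',im);print(state()['contact_force'])
cv2.imwrite('pics/t5.png',cv2.resize(im[205:260,175:230],None,fx=10,fy=10,interpolation=cv2.INTER_CUBIC))
E
```

```text
t: 33.4
tool_pos: [427.1, 55.7, -11.2]
eef_rot: [-179.9, -0.0, 100.5]
contact_force: [-0.6, -0.5, 0.4]
width: 0.648
[-0.57016259 -0.5374673  -0.95378084]
```

View pics/t5.png

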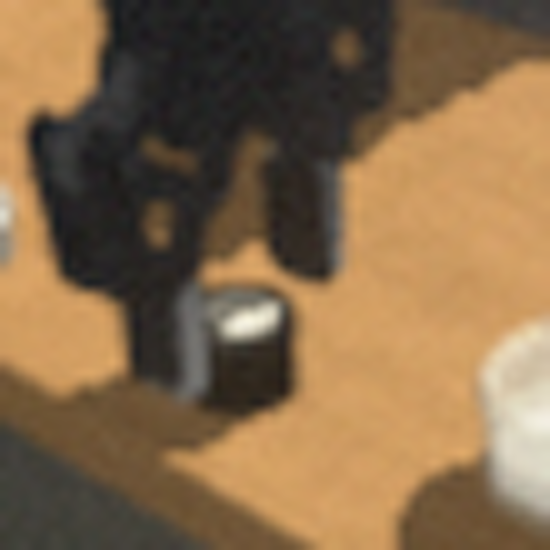

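```bash
python3 -m inch '[[0.65,0,0,0.5,0],[0.6,0,0,0,0],[0.5,0,0,0,0],[0.4,0,0,0,0],[0.3,0,0,0,0],[0.25,0,0,0,0],[0.25,0,0,0,0],[0.25,0,0,0,0]]' 30
python3 - <<'E'
from h import *
im=camera('scene');cv2.imwrite('pics/scene19.png',im);print(state()['contact_force'])
cv2.imwrite('pics/t6.png',cv2.resize(im[205:260,175:230],None,fx=10,fy=10,interpolation=cv2.INTER_CUBIC))
E
```

```text
t: 34.12
tool_pos: [428.0, 55.8, -15.0]
eef_rot: [180.0, 0.0, 100.5]
contact_force: [-0.4, 0.6, 1.6]
width: 0.336
[-0.66617807  0.13157701  2.25651412]
```

View pics/t6.png

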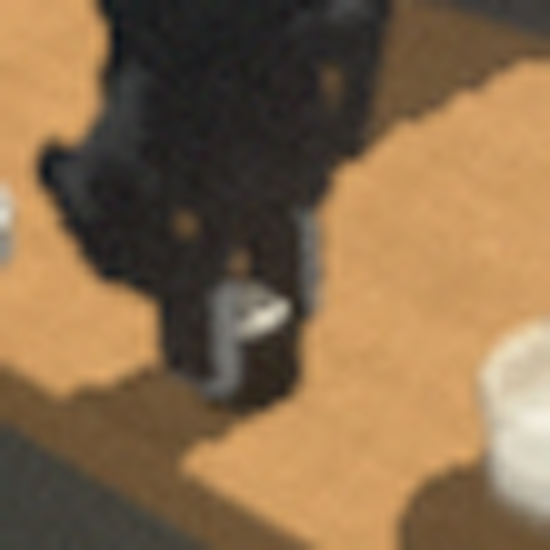

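```bash
python3 -m inch '[[0.25,0,0,-1,0],[0.25,0,0,-2.5,0],[0.25,0,0,-3.5,0],[0.25,0,0,-3.5,0],[0.25,0,0,-3.5,0],[0.25,0,0,-3.5,0],[0.25,0,0,-2.5,0],[0.25,0,0,0,0]]' 40; python3 -m inch '[[0.25,0.5,2,0,0],[0.25,0.6,2.8,0,0],[0.25,0.6,2.8,0,0],[0.25,0.6,2.8,0,0],[0.25,0.6,2.8,0,0],[0.25,0.6,2.8,0,0],[0.25,0.45,2.6,0,0],[0.25,0,0,0,0]]'; python3 -m inch '[[0.25,0,0,0,0],[0.25,0,0,0,0],[0.25,0,0,0,0],[0.25,0,0,0,0],[0.25,0,0,0,0],[0.25,0,0,0,0],[0.25,0,0,0,0],[0.25,0,0,0,0]]'
python3 - <<'E'
from h import *
for n in('scene','top'): cv2.imwrite(f'pics/{n}20.png',camera(n))
print(state()['tool_pos'])
s=cv2.imread('pics/scene20.png')
cv2.imwrite('pics/t7.png',cv2.resize(s[90:220,170:280],None,fx=4.5,fy=4.5,interpolation=cv2.INTER_CUBIC))
E
```

```text
t: 34.83
tool_pos: [429.8, 55.9, 192.0]
eef_rot: [179.4, 0.1, 100.5]
contact_force: [1.5, 0.2, 0.0]
width: 0.334
t: 35.5
tool_pos: [605.6, 129.7, 180.9]
eef_rot: [-179.8, -0.0, 100.5]
contact_force: [-0.4, 0.6, -1.4]
width: 0.334
t: 36.17
tool_pos: [603.3, 128.4, 185.0]
eef_rot: [180.0, 0.0, 100.5]
contact_force: [0.3, 0.1, -0.6]
width: 0.336
[603.387814   128.38584861 184.74509776]
```

View pics/t7.png

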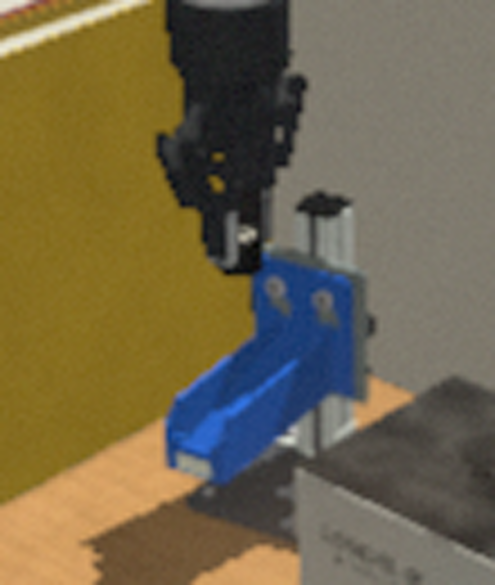

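```bash
python3 -m inch '[[0.25,0,0,1.5,0],[0.25,0,0,2,0],[0.25,0,0,2,0],[0.25,0,0,2,0],[0.25,0,0,1.2,0],[0.25,0,0,0.4,0],[0.25,0,0,0,0],[0.25,0,0,0,0]]'; python3 st.py
python3 - <<'E'
from h import *
s=camera('scene');cv2.imwrite('pics/scene21.png',s)
cv2.imwrite('pics/t8.png',cv2.resize(s[110:210,180:270],None,fx=6,fy=6,interpolation=cv2.INTER_CUBIC))
E
```

```text
t: 36.93
tool_pos: [603.9, 128.5, 94.7]
eef_rot: [179.9, 0.0, 100.5]
contact_force: [-0.1, -1.2, -0.3]
width: 0.332
[603.88 128.49  94.72] [179.93   0.   100.48] [-0.08 -1.17 -0.32] [-0.06 -0.03 -0.01] n,y 616.2908719585282 34.55234100816473
```

View pics/t8.png

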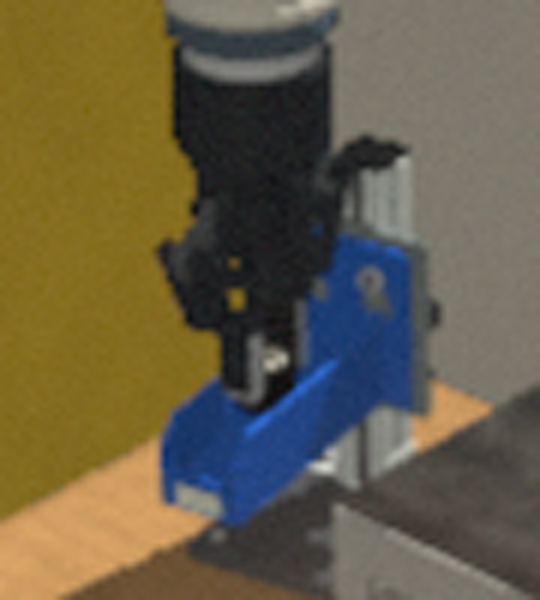

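```bash
python3 -m inch '[[0.25,0,0,0.2,0],[0.25,0,0,0.2,0],[0.25,0,0,0.15,0],[0.25,0,0,0.1,0],[0.25,0,0,0,0],[0.25,0,0,0,0],[0.25,0,0,0,0],[0.25,0,0,0,0]]'; python3 st.py;python3 -m inch '[[0.25,0,0,0.1,0],[0.25,0,0,0.1,0],[0.25,0,0,0,0],[0.25,0,0,0,0],[0.25,0,0,0,0],[0.25,0,0,0,0],[0.25,0,0,0,0],[0.25,0,0,0,0]]'; python3 st.py
```

```text
t: 37.65
tool_pos: [603.5, 128.4, 87.3]
eef_rot: [180.0, 0.0, 100.5]
contact_force: [1.1, 0.4, -0.4]
width: 0.338
[603.5  128.45  87.29] [179.99   0.   100.49] [ 1.09  0.4  -0.4 ] [-0.01  0.   -0.  ] n,y 615.9067679686773 34.56909945744331
t: 38.32
tool_pos: [603.5, 128.4, 85.2]
eef_rot: [180.0, -0.0, 100.5]
contact_force: [0.2, -0.4, -0.8]
width: 0.334
[603.48 128.44  85.23] [180.    -0.   100.49] [ 0.24 -0.39 -0.81] [-0.03  0.03  0.01] n,y 615.890145832054 34.56736088452868
```

```bash
python3 -m inch '[[0.25,0,0,0.1,0],[0.25,0,0,0.05,0],[0.25,0,0,0,0],[0.25,0,0,0,0],[0.25,0,0,0,0],[0.25,0,0,0,0],[0.25,0,0,0,0],[0.25,0,0,0,0]]'; python3 st.py;python3 -m inch '[[0.25,0,0,0.1,0],[0.25,0,0,0.05,0],[0.25,0,0,0,0],[0.25,0,0,0,0],[0.25,0,0,0,0],[0.25,0,0,0,0],[0.25,0,0,0,0],[0.25,0,0,0,0]]'; python3 st.py
```

```text
t: 38.98
tool_pos: [603.4, 128.5, 83.7]
eef_rot: [-180.0, -0.0, 100.5]
contact_force: [0.4, 0.7, 0.5]
width: 0.331
[603.43 128.46  83.68] [-180.     -0.    100.49] [0.35 0.7  0.47] [ 0.06  0.01 -0.05] n,y 615.8431962610285 34.5945527646513
t: 39.65
tool_pos: [603.6, 128.5, 83.3]
eef_rot: [179.9, 0.0, 100.5]
contact_force: [-3.1, -0.4, 6.0]
width: 0.338
[603.59 128.47  83.29] [179.94   0.   100.49] [-3.1  -0.44  5.98] [0.03 0.35 0.02] n,y 616.0023999670686 34.580251004462845
```

```bash
python3 -m inch '[[0.25,0,0,-0.1,0],[0.36,0,0,0,0],[0.38,0,0,0,0],[0.42,0,0,0,0],[0.46,0,0,0,0],[0.5,0,0,0,0],[0.5,0,0,0,0],[0.5,0,0,0,0]]'; python3 st.py
python3 - <<'E'
from h import *
s=camera('scene');cv2.imwrite('pics/scene22.png',s)
cv2.imwrite('pics/t9.png',cv2.resize(s[125:205,190:265],None,fx=7,fy=7,interpolation=cv2.INTER_CUBIC))
E
```

```text
t: 40.32
tool_pos: [603.5, 128.5, 83.1]
eef_rot: [-180.0, -0.0, 100.5]
contact_force: [0.6, -0.7, 0.2]
width: 0.5
[603.46 128.48  83.09] [-180.     -0.    100.49] [ 0.56 -0.71  0.24] [-0.01 -0.02 -0.  ] n,y 615.8771642374405 34.6056099916322
```

View pics/t9.png

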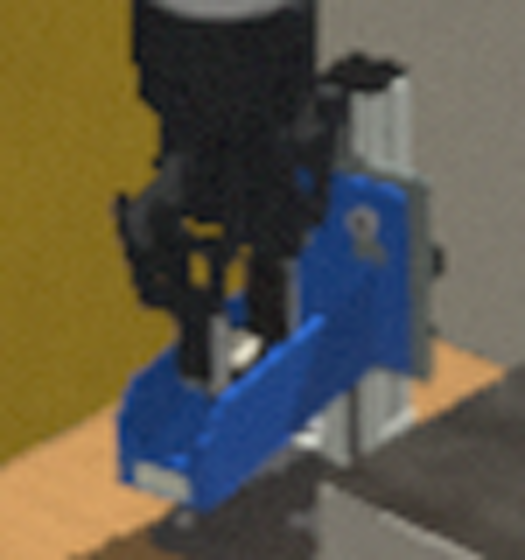

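Run:
```python
from ch import *
for z in(20,25,30,35,40): 
    print(z, [proj('scene',O+x*N+y*Y+z*Z)+B['scene'] for x,y in((-30,-11),(-30,0),(-38,11))])
print('floor z at -30',22-30*.2126)
```

```text
20 [array([222.9, 184.5]), array([219.8, 183.5]), array([215.2, 183.6])]
25 [array([222.9, 183. ]), array([219.8, 182. ]), array([215.1, 182.2])]
30 [array([222.8, 181.5]), array([219.7, 180.5]), array([215. , 180.7])]
35 [array([222.8, 180. ]), array([219.6, 179. ]), array([215. , 179.2])]
40 [array([222.7, 178.5]), array([219.6, 177.6]), array([214.9, 177.7])]
floor z at -30 15.622
```

```bash
python3 -m inch '[[0.5,0,0,-0.5,0],[0.5,0,0,0,0],[0.5,0,0,0,0],[0.5,0,0,0,0],[0.5,0,0,0,0],[0.5,0,0,0,0],[0.5,0,0,0,0],[0.5,0,0,0,0]]'
python3 - <<'E'
from h import *
ss=[camera('scene').astype(float) for i in range(2)];s=np.mean(ss,0).astype(np.uint8);cv2.imwrite('pics/scene23.png',s)
cv2.imwrite('pics/u1.png',cv2.resize(s[160:200,200:245],None,fx=14,fy=14,interpolation=cv2.INTER_CUBIC))
E
```

```text
t: 41.03
tool_pos: [603.4, 128.4, 88.1]
eef_rot: [-180.0, 0.0, 100.5]
contact_force: [0.9, -0.6, 0.1]
width: 0.505
```

View pics/u1.png

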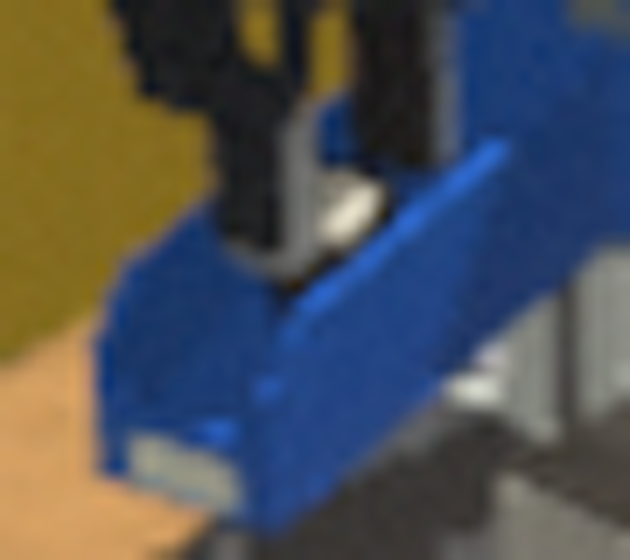

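```bash
python3 -m inch '[[0.5,0,-0.3,0.15,0],[0.5,0,-0.3,0.1,0],[0.5,0,-0.3,0.1,0],[0.5,0,-0.3,0.1,0],[0.5,0,-0.3,0.1,0],[0.5,0,-0.3,0.1,0],[0.5,0,-0.3,0.1,0],[0.5,0,-0.3,0.05,0]]'; python3 st.py
python3 - <<'E'
from h import *
ss=[camera('scene').astype(float) for i in range(2)];s=np.mean(ss,0).astype(np.uint8);cv2.imwrite('pics/scene24.png',s)
cv2.imwrite('pics/u2.png',cv2.resize(s[155:200,195:245],None,fx=13,fy=13,interpolation=cv2.INTER_CUBIC))
E
```

```text
t: 41.8
tool_pos: [579.5, 124.0, 80.1]
eef_rot: [-180.0, -0.0, 100.5]
contact_force: [-0.1, 0.2, 0.1]
width: 0.5
[579.48 124.02  80.07] [-180.     -0.    100.49] [-0.14  0.22  0.06] [ 0.03 -0.06  0.02] n,y 591.5006189394887 33.86735851593695
```

View pics/u2.png

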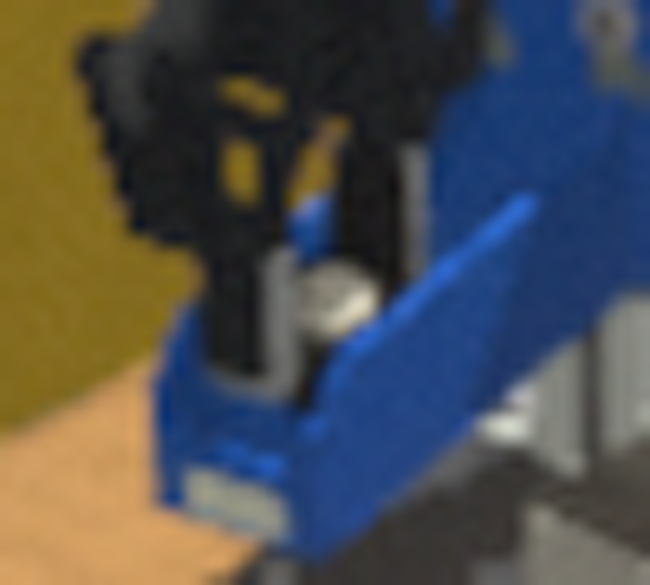

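```bash
python3 -m inch '[[0.5,0,-0.25,0,0],[0.5,0,-0.25,0,0],[0.5,0,-0.25,0,0],[0.5,0,-0.25,0,0],[0.5,0,-0.25,0,0],[0.5,0,-0.25,0,0],[0.5,0,-0.2,0,0],[0.5,0,0,0,0]]'; python3 st.py
python3 - <<'E'
from h import *
ss=[camera('scene').astype(float) for i in range(2)];s=np.mean(ss,0).astype(np.uint8);cv2.imwrite('pics/scene25.png',s)
cv2.imwrite('pics/u3.png',cv2.resize(s[155:200,190:245],None,fx=13,fy=13,interpolation=cv2.INTER_CUBIC))
E
```

```text
t: 42.57
tool_pos: [562.8, 120.9, 80.2]
eef_rot: [-180.0, -0.0, 100.5]
contact_force: [0.8, -0.0, 0.7]
width: 0.499
[562.81 120.92  80.25] [-180.     -0.    100.48] [ 0.83 -0.02  0.66] [ 0.05 -0.    0.02] n,y 574.5537724055569 33.35910780359629
```

View pics/u3.png

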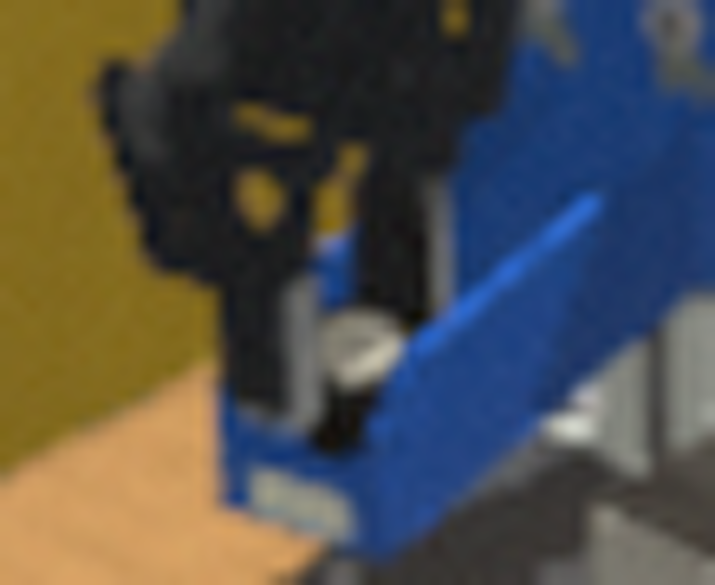

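```bash
python3 -m inch '[[0.5,0,-0.15,0,0],[0.5,0,-0.15,0,0],[0.5,0,-0.1,0,0],[0.5,0,-0.1,0,0],[0.5,0,0,0,0],[0.5,0,0,0,0],[0.5,0,0,0,0],[0.5,0,0,0,0]]'; python3 st.py; python3 -m inch '[[0.5,0,-0.1,0,0],[0.5,0,-0.1,0,0],[0.5,0,0,0,0],[0.5,0,0,0,0],[0.5,0,0,0,0],[0.5,0,0,0,0],[0.5,0,0,0,0],[0.5,0,0,0,0]]'; python3 st.py
```

```text
t: 43.33
tool_pos: [558.2, 120.1, 80.2]
eef_rot: [-180.0, -0.0, 100.5]
contact_force: [0.1, 0.4, 0.3]
width: 0.498
[558.24 120.08  80.17] [-180.     -0.    100.48] [0.06 0.44 0.32] [ 0.02 -0.03  0.03] n,y 569.9112820719581 33.225167293486095
t: 44.0
tool_pos: [556.2, 119.7, 80.2]
eef_rot: [-180.0, -0.0, 100.5]
contact_force: [-1.0, 0.2, -0.6]
width: 0.501
[556.24 119.72  80.16] [-180.     -0.    100.49] [-1.01  0.21 -0.55] [-0.02  0.02  0.06] n,y 567.8852185217955 33.17420087742557
```

```bash
python3 -m inch '[[0.5,0,-0.1,0,0],[0.5,0,-0.1,0,0],[0.5,0,0,0,0],[0.5,0,0,0,0],[0.5,0,0,0,0],[0.5,0,0,0,0],[0.5,0,0,0,0],[0.5,0,0,0,0]]'; python3 st.py
python3 - <<'E'
from h import *
ss=[camera('scene').astype(float) for i in range(2)];s=np.mean(ss,0).astype(np.uint8);cv2.imwrite('pics/scene26.png',s)
cv2.imwrite('pics/u4.png',cv2.resize(s[155:200,190:245],None,fx=13,fy=13,interpolation=cv2.INTER_CUBIC))
E
```

```text
t: 44.67
tool_pos: [554.4, 119.3, 80.3]
eef_rot: [180.0, 0.0, 100.5]
contact_force: [1.4, 0.2, 1.1]
width: 0.499
[554.39 119.35  80.28] [179.98   0.   100.48] [1.4  0.22 1.05] [ 0.08 -0.15 -0.03] n,y 565.997098687777 33.09592157336468
```

View pics/u4.png

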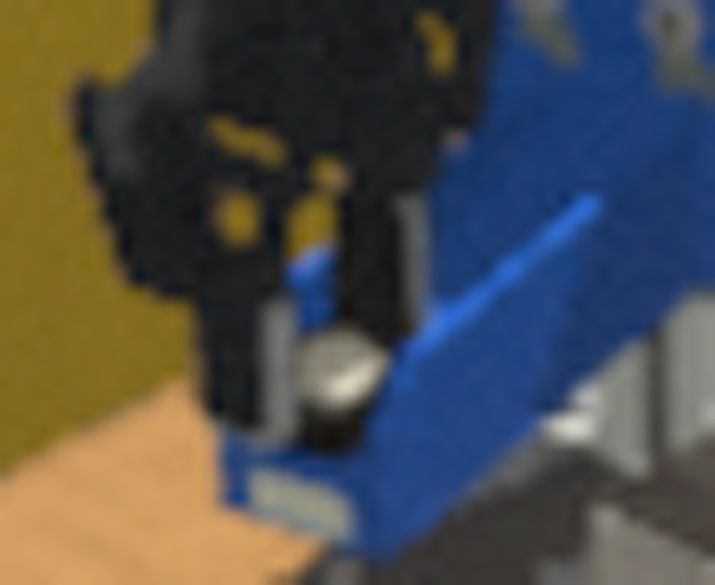

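```bash
python3 -m inch '[[0.5,0,0.15,0,0],[0.5,0,0.2,0,0],[0.5,0,0.15,0,0],[0.5,0,0,0,0],[0.5,0,0,0,0],[0.5,0,0,0,0],[0.5,0,0,0,0],[0.5,0,0,0,0]]'; python3 st.py
python3 - <<'E'
from h import *
ss=[camera('scene').astype(float) for i in range(3)];s=np.mean(ss,0).astype(np.uint8);cv2.imwrite('pics/scene27.png',s)
cv2.imwrite('pics/u5.png',cv2.resize(s[170:200,200:235],None,fx=20,fy=20,interpolation=cv2.INTER_CUBIC))
E
```

```text
t: 45.43
tool_pos: [559.2, 120.2, 80.2]
eef_rot: [-180.0, 0.0, 100.5]
contact_force: [0.0, -0.2, -0.7]
width: 0.499
[559.16 120.24  80.18] [-180.      0.    100.49] [ 0.03 -0.2  -0.72] [-0.01  0.01 -0.04] n,y 570.8479471552773 33.24251912229937
```

View pics/u5.png

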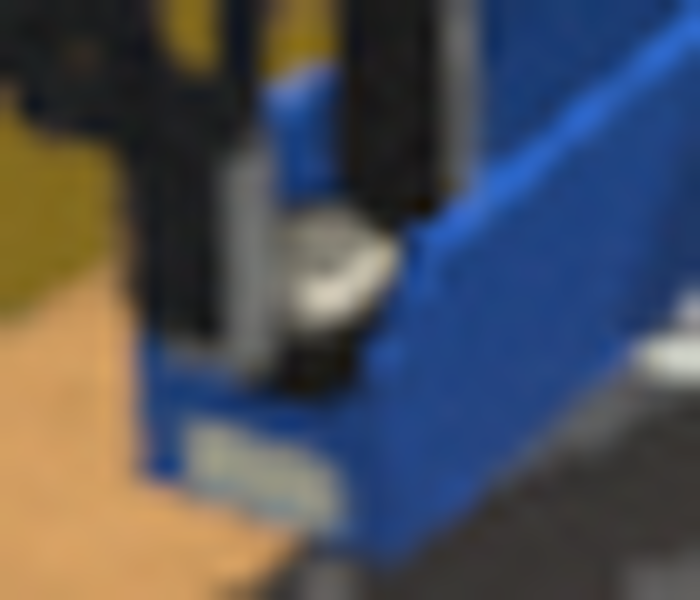

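```bash
python3 -m inch '[[0.5,0,0,-0.5,0],[0.5,0,0,-1,0],[0.5,0,0,-2,0],[0.5,0,0,-3,0],[0.5,0,0,-3,0],[0.5,0,0,-3,0],[0.5,0,0,-1.5,0],[0.5,0,0,0,0]]'
python3 - <<'E'
from h import *
ss=[camera('scene').astype(float) for i in range(3)];s=np.mean(ss,0).astype(np.uint8);cv2.imwrite('pics/scene28.png',s)
t=camera('top');cv2.imwrite('pics/top28.png',t)
cv2.imwrite('pics/u6.png',cv2.resize(s[140:200,195:255],None,fx=10,fy=10,interpolation=cv2.INTER_CUBIC))
cv2.imwrite('pics/u7.png',cv2.resize(t[185:255,190:260],None,fx=8,fy=8,interpolation=cv2.INTER_CUBIC))
E
```

```text
t: 46.25
tool_pos: [560.8, 120.5, 227.0]
eef_rot: [179.4, 0.0, 100.5]
contact_force: [0.4, -0.3, 0.5]
width: 0.503
```

View pics/u6.png

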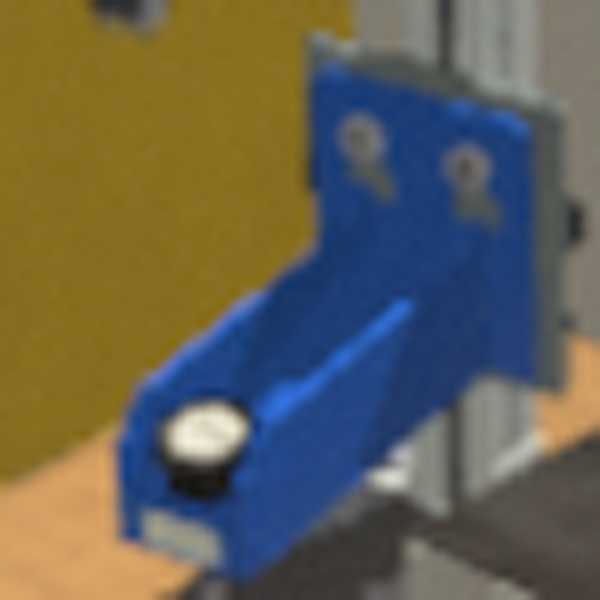

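View pics/u7.png

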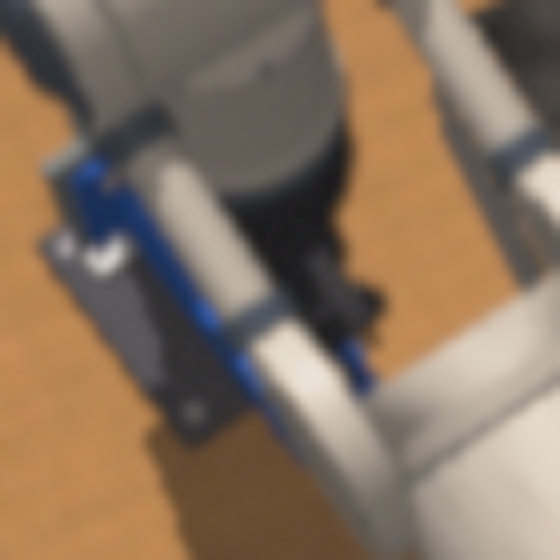

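```bash
python3 - <<'E'
from ch import *
for x in(-51,-48,-45,-42):
    h=24+(x+51)*.2126
    print(x,proj('scene',O+(x-2.6)*N+(h+12.2)*Z)+B['scene'])
E
python3 ch.py 28
```

```text
-51 [215.  182.2]
-48 [215.6 181.5]
-45 [216.2 180.9]
-42 [216.7 180.3]
scene 194 139
top 190 185
```

View pics/ch_scene28.png

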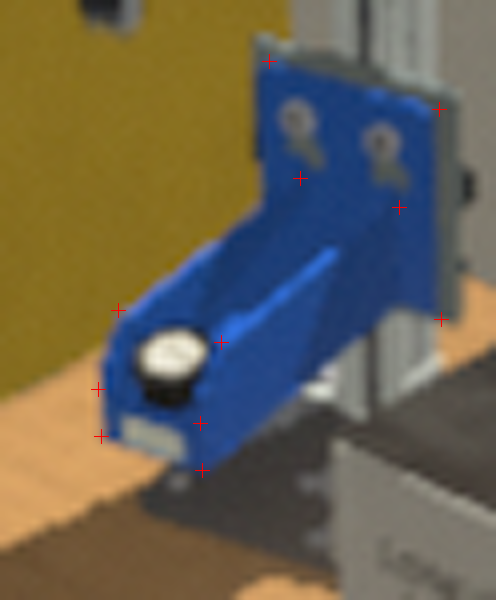

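```bash
python3 st.py; python3 -m inch '[[0.5,0,0,1.5,0],[0.5,0,0,3,0],[0.5,0,0,3,0],[0.5,0,0,2.5,0],[0.5,0,0,2,0],[0.5,0,0,1.2,0],[0.5,0,0,0.5,0],[0.5,0,0,0,0]]'; python3 -m inch '[[0.5,0,0,0,0],[0.5,0,0,0,0],[0.5,0,0,0,0],[0.5,0,-0.1,0,0],[0.5,0,-0.1,0,0],[0.5,0,-0.1,0,0],[0.5,0,0,0,0],[0.5,0,0,0,0]]'; python3 st.py
```

```text
[558.72 120.17 218.67] [-179.87   -0.    100.48] [-0.49 -0.7  -0.61] [-0.01  0.03  0.  ] n,y 570.4046142707241 33.241297859780175
t: 47.12
tool_pos: [558.1, 120.1, 81.2]
eef_rot: [-179.8, -0.0, 100.5]
contact_force: [0.2, -0.3, -0.4]
width: 0.505
t: 47.78
tool_pos: [556.2, 119.7, 83.3]
eef_rot: [180.0, 0.0, 100.5]
contact_force: [-0.3, 0.1, 1.1]
width: 0.501
[556.21 119.7   83.28] [179.99   0.   100.48] [-0.32  0.07  1.05] [ 0.02  0.03 -0.02] n,y 567.8522414255209 33.16136673379551
```

```bash
python3 -m inch '[[0.5,0,0,0.3,0],[0.5,0,-0.1,0,0],[0.5,0,-0.1,0,0],[0.5,0,0,0,0],[0.5,0,0,0,0],[0.5,0,0,0,0],[0.5,0,0,0,0],[0.5,0,0,0,0]]'; python3 st.py; python3 -m inch '[[0.5,0,-0.1,0,0],[0.5,0,0,0,0],[0.5,0,0,0,0],[0.5,0,0,0,0],[0.5,0,0,0,0],[0.5,0,0,0,0],[0.5,0,0,0,0],[0.5,0,0,0,0]]'; python3 st.py
```

```text
t: 48.45
tool_pos: [554.3, 119.4, 80.2]
eef_rot: [180.0, 0.0, 100.5]
contact_force: [0.7, -0.3, -0.2]
width: 0.502
[554.34 119.35  80.24] [179.99   0.   100.49] [ 0.67 -0.32 -0.17] [ 0.04 -0.16 -0.03] n,y 565.9454054740092 33.1091716990913
t: 49.12
tool_pos: [553.6, 119.2, 80.4]
eef_rot: [180.0, 0.0, 100.5]
contact_force: [2.9, 0.4, 1.3]
width: 0.5
[553.6  119.19  80.44] [179.95   0.   100.49] [2.91 0.41 1.31] [ 0.1  -0.6  -0.01] n,y 565.1918840847158 33.05954799041815
```

```bash
python3 -m inch '[[0.5,0,0.3,0,0],[0.5,0,0.3,0,0],[0.5,0,0,0,0],[0.5,0,0,-0.5,0],[0.5,0,0,-1.5,0],[0.5,0,0,-3,0],[0.5,0,0,-3,0],[0.5,0,0,-3,0]]';python3 -m inch '[[0.5,0,-1,-3,0],[0.5,0,-3,-2,0],[0.5,0,-4,0,0],[0.5,0,-4,0,0],[0.5,0,-4,0,0],[0.5,0,-2,0,0],[0.5,0,0,0,0],[0.5,0,0,0,0]]'
python3 - <<'E'
from h import *
ss=[camera('scene').astype(float) for i in range(3)];s=np.mean(ss,0).astype(np.uint8);cv2.imwrite('pics/scene29.png',s)
t=camera('top');cv2.imwrite('pics/top29.png',t);print(state()['tool_pos'],state()['contact_force'])
cv2.imwrite('pics/v1.png',cv2.resize(s[140:200,195:255],None,fx=9,fy=9,interpolation=cv2.INTER_CUBIC))
cv2.imwrite('pics/v2.png',cv2.resize(t[185:255,190:260],None,fx=7,fy=7,interpolation=cv2.INTER_CUBIC))
E
```

```text
t: 49.78
tool_pos: [558.5, 120.2, 191.1]
eef_rot: [-179.9, -0.0, 100.5]
contact_force: [0.6, 0.2, 0.7]
width: 0.502
t: 50.45
tool_pos: [381.7, 87.4, 241.2]
eef_rot: [179.9, 0.0, 100.5]
contact_force: [0.3, -0.7, -0.3]
width: 0.497
[382.75074703  87.56922423 239.73438793] [0.77793157 0.13312184 0.75227809]
```

View pics/v1.png

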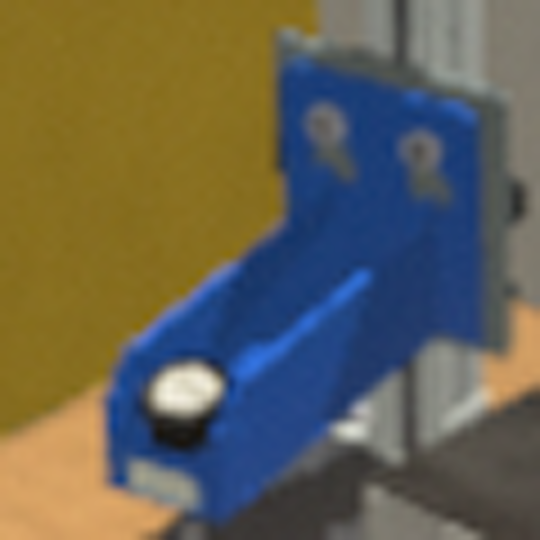

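View pics/v2.png

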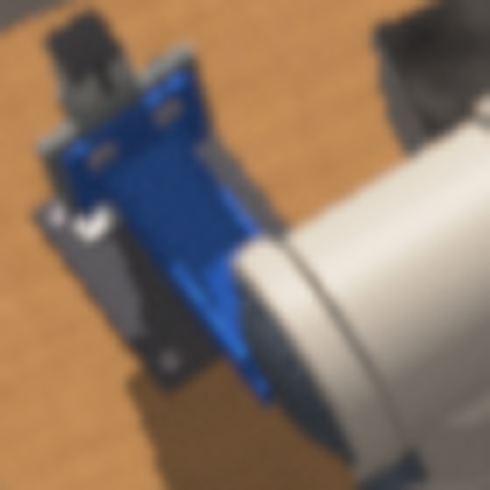

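View pics/scene29.png

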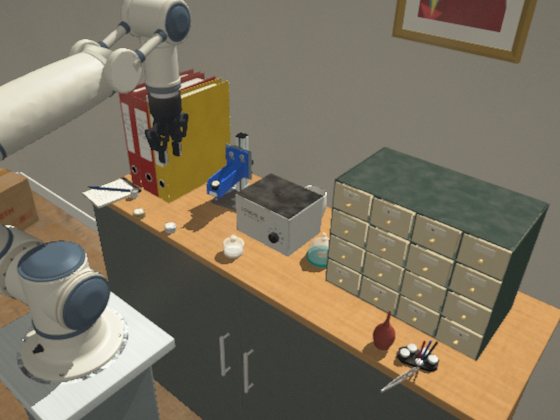

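The chute hangs with the screws at the slot tops. The black tin stands upright at the front stop, the bystanders have not moved, and the arm is clear.

Run:
```python
from bench import *
print(close_job())
```

```text
the job is handed in; nothing more can be done
None
```

The blue chute hangs on the post by both keyholes, and the black tin stands upright in it against the front stop. I handed the job in at about 50.6 s, with the arm clear of everything.

**Hanging the chute**
- The first push stopped against the screw heads. Raising the chute slightly let both heads pass through the round holes.
- The first lowering jammed, reaching about 19 N. I backed out and corrected the yaw to 10.4°. I then felt for the hole edge sideways, re-centred on it, and the chute went down freely until it stopped.
- It came to rest where the cameras had put the screws, within about 1 mm. Both screw heads show at the tops of the slots in the last scene picture.

**Placing the tin**
- I set the tin in the trough and slid it down the slope with the rear finger. Then I pushed it a second time; it held firm at about 3 N.
- Its lid is within about 1 pixel (2–3 mm) of where it should be at the stop.

**Checks that disagreed**
- **Fingertips:** in the pictures they sat about 25 mm above the reported TCP. My first close on the tin passed over its lid without gripping, so I re-gripped lower.
- **Scene camera:** it was off by about (0.4, -0.9) pixels, which I corrected for.
- **Top camera:** the arm hid the tin in its last view, so the tin's final position rests on the scene view and the push force.

In the last scene picture, the grey and brass tins, the jar, the blower and the cloche look undisturbed.

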